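Unblock and load the bottle incubator

TASK

First clear the way: take the oblong box off the carton and the jar from in front of the incubator drawer, and set both down on the rubber mat, the jar upright. Then pull the drawer fully out, lift every bottle out of the carton and stand it upright on the drawer's floor, and when all are in push the drawer fully home. Leave the box and jar on the mat, and do not disturb the rinse bottle, timer and tip box.

Things in the scene. Friction and masses are not known exactly. Their poses are not given: they have to be found in the camera images.
- drawer (a joint): the incubator's only drawer: 0 = fully home, grows as it is pulled out towards the robot, up to 0.18 m (out far enough at 0.16 or more; its end stop is at 0.18). It slides along the incubator's own -x and needs about 3 N to start and keep sliding; it stays where it is left.
- incubator: low black bench-top incubator module, fixed; 220 mm deep (x), 300 mm wide (y), 190 mm high; origin at the centre of its underside, +x points away from the robot side, +y to its left. Its front is a 160 mm tall black drawer panel, 12 mm thick, its face at x = -122 mm when shut, its top edge 172 mm above the bench.
- drawer_handle (a point): middle of the drawer's aluminium bar handle (moves with the drawer): a bar 12 mm thick (x), 14 mm high, 110 mm long across y, centre 150 mm above the bench, 55 mm in front of the panel's face (49 mm of free space behind the bar); open below; its two arms run to the panel at y = +-49 mm. Axes as the incubator's.
- drawer_floor (a point): centre of the drawer's inner floor, 22 mm above the bench (moves with the drawer); clear inner floor 165 mm (x) x 252 mm (y); side and back walls rise 45 mm above it, the front panel 150 mm; axes as the incubator's, z up. Inside the incubator things up to 150 mm tall have room. Pulled out 0.17 m or more, the whole floor is clear of the incubator's roof
- carton: deep brown cardboard carton, fixed, open on top, leaning 0.26 rad (15 degrees) on a steel stand, its mouth tipped to its own -x side (towards the robot). 208 mm (forward) x 192 mm (y) outside, 150 mm deep, walls 4 mm. Dividers 75 mm tall make 3 rows (68 mm apart) x 2 columns (y = +-47 mm) of cells 64 x 90 mm (y). Frame: upright, z vertical, origin on the bench under the carton
- carton_bottom (a point): middle of the carton's outer bottom, 36 mm above carton's origin, with the same upright axes. From here the leaning carton's own up-axis is (-0.257, 0, 0.966) and its forward (row) axis (0.966, 0, 0.257); the rim lies 150 mm along the up-axis, its far edge 208 mm above the bench. The carton's floor is 5 mm thick
- box_center (a point): centre of the oblong box (see box)
- box: white oblong box with a blue band, 60 mm (x) by 220 mm (y) by 55 mm (z), 0.25 kg, lying at the start across the mouth of the carton on its two side rims, leaning with it, over some of the cells; origin at the centre of its underside
- mat: black rubber mat, fixed on the bench, 240 mm (x) by 220 mm (y), 3 mm thick; origin at the centre of its underside
- jar: squat white jar with grey lid, 62 mm across, 58 mm tall (lid from 42 mm up, 58 mm across), heavy foot, about 0.18 kg; stands at the start in front of the drawer, in its way; origin at the centre of its underside, z up
- bottle1: amber culture bottle, 0.12 kg (None if absent; 2 to 4 of six are there): round, 42 mm across, 135 mm tall; body up to 88 mm, neck 25 mm across, yellow cap 29 mm across from 107 to 135 mm above its foot. Origin at the centre of its foot, z up to the cap. Starts in a carton cell, leaning with it, cap about 10 mm below the rim, with about 30 mm free beside it across the carton's y
- bottle2: amber culture bottle, 0.12 kg (None if absent; 2 to 4 of six are there): round, 42 mm across, 135 mm tall; body up to 88 mm, neck 25 mm across, yellow cap 29 mm across from 107 to 135 mm above its foot. Origin at the centre of its foot, z up to the cap. Starts in a carton cell, leaning with it, cap about 10 mm below the rim, with about 30 mm free beside it across the carton's y
- bottle3: amber culture bottle, 0.12 kg (None if absent; 2 to 4 of six are there): round, 42 mm across, 135 mm tall; body up to 88 mm, neck 25 mm across, yellow cap 29 mm across from 107 to 135 mm above its foot. Origin at the centre of its foot, z up to the cap. Starts in a carton cell, leaning with it, cap about 10 mm below the rim, with about 30 mm free beside it across the carton's y
- bottle4: amber culture bottle, 0.12 kg (None if absent; 2 to 4 of six are there): round, 42 mm across, 135 mm tall; body up to 88 mm, neck 25 mm across, yellow cap 29 mm across from 107 to 135 mm above its foot. Origin at the centre of its foot, z up to the cap. Starts in a carton cell, leaning with it, cap about 10 mm below the rim, with about 30 mm free beside it across the carton's y
- bottle5: amber culture bottle, 0.12 kg (None if absent; 2 to 4 of six are there): round, 42 mm across, 135 mm tall; body up to 88 mm, neck 25 mm across, yellow cap 29 mm across from 107 to 135 mm above its foot. Origin at the centre of its foot, z up to the cap. Starts in a carton cell, leaning with it, cap about 10 mm below the rim, with about 30 mm free beside it across the carton's y
- bottle6: amber culture bottle, 0.12 kg (None if absent; 2 to 4 of six are there): round, 42 mm across, 135 mm tall; body up to 88 mm, neck 25 mm across, yellow cap 29 mm across from 107 to 135 mm above its foot. Origin at the centre of its foot, z up to the cap. Starts in a carton cell, leaning with it, cap about 10 mm below the rim, with about 30 mm free beside it across the carton's y
- rinse: bystander: white rinse bottle, 66 mm across, 190 mm tall; origin at its foot
- timer: bystander: white bench timer, 70 x 80 x 20 mm, lying on the bench; origin at its underside
- tipbox: bystander: clear tip box, 120 x 85 x 60 mm, on the bench; origin at its underside

How it is judged (in metres and radians):
On the way, in this order (a step that is already met when the one before it is completed fails the run):
1. the box and the jar both rest on the mat, let go, the jar upright (x of box_center in the frame of mat between -0.11 and 0.11 m and y of box_center in the frame of mat between -0.1 and 0.1 m and height (world z) of box_center below 0.045 m and x of jar in the frame of mat between -0.11 and 0.11 m and y of jar in the frame of mat between -0.1 and 0.1 m and height (world z) of jar below 0.012 m and angle between jar's own z axis and vertical below 0.2 rad and contact force between the fingers and box below 0.3 N and contact force between the fingers and jar below 0.3 N), for 0.2 s.
2. the drawer is pulled out (value of joint drawer above 0.155 m), for 0.2 s.
3. every bottle stands upright on the floor of the open drawer, let go (x of bottle1 in the frame of drawer_floor between -0.08 and 0.08 m and y of bottle1 in the frame of drawer_floor between -0.12 and 0.12 m and z of bottle1 in the frame of drawer_floor between -0.01 and 0.012 m and angle between each of bottle1, bottle2, bottle3, bottle4, bottle5, bottle6's own z axis and vertical below 0.2 rad and x of bottle2 in the frame of drawer_floor between -0.08 and 0.08 m and y of bottle2 in the frame of drawer_floor between -0.12 and 0.12 m and z of bottle2 in the frame of drawer_floor between -0.01 and 0.012 m and x of bottle3 in the frame of drawer_floor between -0.08 and 0.08 m and y of bottle3 in the frame of drawer_floor between -0.12 and 0.12 m and z of bottle3 in the frame of drawer_floor between -0.01 and 0.012 m and x of bottle4 in the frame of drawer_floor between -0.08 and 0.08 m and y of bottle4 in the frame of drawer_floor between -0.12 and 0.12 m and z of bottle4 in the frame of drawer_floor between -0.01 and 0.012 m and x of bottle5 in the frame of drawer_floor between -0.08 and 0.08 m and y of bottle5 in the frame of drawer_floor between -0.12 and 0.12 m and z of bottle5 in the frame of drawer_floor between -0.01 and 0.012 m and x of bottle6 in the frame of drawer_floor between -0.08 and 0.08 m and y of bottle6 in the frame of drawer_floor between -0.12 and 0.12 m and z of bottle6 in the frame of drawer_floor between -0.01 and 0.012 m and contact force between the fingers and bottle1 below 0.3 N and contact force between the fingers and bottle2 below 0.3 N and contact force between the fingers and bottle3 below 0.3 N and contact force between the fingers and bottle4 below 0.3 N and contact force between the fingers and bottle5 below 0.3 N and contact force between the fingers and bottle6 below 0.3 N and value of joint drawer above 0.12 m), for 0.2 s.
At the end, for the whole second after the job is handed in: every bottle present stands upright (0.2 rad) on the drawer's floor, the drawer is home within 10 mm, box and jar rest on the mat (their centres within 110 mm in x and 100 mm in y of its middle, box centre below 45 mm, jar upright within 0.2 rad), all at rest (x of bottle1 in the frame of drawer_floor between -0.08 and 0.08 m and y of bottle1 in the frame of drawer_floor between -0.12 and 0.12 m and z of bottle1 in the frame of drawer_floor between -0.01 and 0.012 m and angle between each of bottle1, bottle2, bottle3, bottle4, bottle5, bottle6, jar's own z axis and vertical below 0.2 rad and x of bottle2 in the frame of drawer_floor between -0.08 and 0.08 m and y of bottle2 in the frame of drawer_floor between -0.12 and 0.12 m and z of bottle2 in the frame of drawer_floor between -0.01 and 0.012 m and x of bottle3 in the frame of drawer_floor between -0.08 and 0.08 m and y of bottle3 in the frame of drawer_floor between -0.12 and 0.12 m and z of bottle3 in the frame of drawer_floor between -0.01 and 0.012 m and x of bottle4 in the frame of drawer_floor between -0.08 and 0.08 m and y of bottle4 in the frame of drawer_floor between -0.12 and 0.12 m and z of bottle4 in the frame of drawer_floor between -0.01 and 0.012 m and x of bottle5 in the frame of drawer_floor between -0.08 and 0.08 m and y of bottle5 in the frame of drawer_floor between -0.12 and 0.12 m and z of bottle5 in the frame of drawer_floor between -0.01 and 0.012 m and x of bottle6 in the frame of drawer_floor between -0.08 and 0.08 m and y of bottle6 in the frame of drawer_floor between -0.12 and 0.12 m and z of bottle6 in the frame of drawer_floor between -0.01 and 0.012 m and x of box_center in the frame of mat between -0.11 and 0.11 m and y of box_center in the frame of mat between -0.1 and 0.1 m and height (world z) of box_center below 0.045 m and x of jar in the frame of mat between -0.11 and 0.11 m and y of jar in the frame of mat between -0.1 and 0.1 m and height (world z) of jar below 0.012 m and linear speed of each of bottle1, bottle2, bottle3, bottle4, bottle5, bottle6, box, jar below 0.02 m/s and value of joint drawer below 0.01 m); the robot touches nothing.
It fails at once if the tall rinse bottle is moved more than 30 mm or tipped over (distance of rinse from where it was at the start of the episode above 0.03 m or angle between rinse's own z axis and vertical above 0.5 rad).
It fails at once if the bench timer is moved more than 30 mm or tipped over (distance of timer from where it was at the start of the episode above 0.03 m or angle between timer's own z axis and vertical above 0.5 rad).
It fails at once if the clear tip box is moved more than 30 mm or tipped over (distance of tipbox from where it was at the start of the episode above 0.03 m or angle between tipbox's own z axis and vertical above 0.5 rad).
Of bottle1, bottle2, bottle3, bottle4, bottle5, bottle6 only 2 to 4 are there at a start; the rules pass over those that are not, and their reading is None.
At some moment in a run one of jar may be knocked a few centimetres aside while the robot is not near it.
Once in a run the grip may slacken for a moment while it holds something.
It also fails if it takes over 210 s, if anything falls off the work surface, if the arm or the gripper's body presses on something with over 40 N, if the wrist force passes 120 N, or if a joint passes its speed limit or range.

ROBOT

A 6-joint arm with a two-finger parallel gripper is mounted at the origin on the work surface. World frame = base frame: x ahead of the robot, y to its left, z up, the work surface at z = 0. Lengths are in mm, angles in rad, forces in N, time in s.
With the tool pointing down it reaches from about 350 to 775 mm from the base axis. Payload 7.3 kg.
Tool frame: the origin (TCP) lies midway between the tips of the shut fingers; the grasp point (between the pads) lies 19 mm behind it; x points along the fingers, y is the direction in which the jaws open and shut, and the axes are right-handed (so a half turn about x gives the same grasp; the last joint's range is limited). The gripper opens to 92 mm and grips with 3 to 60 N. Pads are 19 mm wide; open, the fingers measure 130 mm over their backs; the gripper's body (75 mm by 190 mm) begins 47 mm behind the grasp point.
Start: joints at [-1.394, 0.342, 1.524, -0, 1.275, -0.146], TCP at [166.565, -497.897, 226.741] pointing down, gripper open.
Joint ranges: [-2.53, 2.53], [-0.77, 2.02], [0.04, 2.7], [-1, 4.14], [0.28, 2.66], [-3.11, 3.11]. Speed limits (rad/s): [2.57, 2.57, 3.14, 3.14, 3.14, 3.14].

INTERFACE

Orientations are given as [roll, pitch, yaw] about the fixed x, y, z axes, in that order (R = Rz(yaw) Ry(pitch) Rx(roll)).
In Python, from plant import get_obs, capture, close_job gives the robot as it stands. The module is installed in compiled form; this text tells all that it offers.
- The arm moves only by the tool send_rows, never from a script. Its argument "moves" is a list of rows, each a list of 4 numbers: the shift along the tool's x, y, z in mm, then the turn about the tool's x in degrees. In form: [[tx, ty, tz, yaw], ...]. A call has 1 to 8 rows; each row shifts and turns the commanded pose from where the row before left it, along the tool's axes as they then stand; what a row does not reach is not made up. A row lasts 1/8 s, in which the tool goes at most 62.5 mm and 10.7 degrees, less where a joint would pass 70% of its speed; a pose out of reach is approached as far as the arm can. A call with a gripper value outside its range is refused whole. "hand" is the opening, from 0 (shut) to 1 (fully open), set as the call begins (left out, the last holds). The fingers move at their own pace and stop on an object; the grip force is fixed at half the most. Time passes only in rows, so rows that do not move let the fingers close. It gives the time, the measured TCP pose, the force and the opening at its end, in the units of the state.
- get_obs(): the state, without advancing time (a new reading comes with each control period).
- capture(name): name is "side" or "top"; returns a dict with "image" (400x640x3 uint8, red, green, blue), "K" (3x3 intrinsics, pixels), "dist" ([k1, k2, p1, p2, k3] as OpenCV has them; the pictures are not rectified), "position" and "attitude" of the camera in the world. Camera axes: x right, y down, z forward; pixel columns grow to the right and rows downward; lengths in mm; the calibration is good to about 2 mm. A picture is of the moment at which its call begins. There is no depth.
- close_job(): hands the job in, once; it reports no verdict.
The state is a dict: "time": time; "joint_positions": joint angles; "dq": joint speeds; "tau": joint torques, N m; "tool_pos": TCP position; "tcp_rot": TCP orientation; "contact_force": force on the tool from outside, world axes, zero at the start; "moment": the same for the moment, N m; "grip_width": finger opening in mm.
Only numpy, scipy, OpenCV 4.12 (cv2) and the standard library are available. Lean on these libraries where they do the work, as an engineer would, in place of code of your own. Each camera call takes 0.05 s, during which the arm holds its last target. There are 200 camera calls.

## Working session

There is one attempt and no reset: what is moved stays moved. The work goes in short steps, Python scripts to look and compute and a tool call to move; the robot and the scene stay as the last step left them, time stands still between calls to the robot, and variables do not carry over. Pictures are saved under pics/ and viewed, about 12 in all and at most 16, crops included, and the job is handed in when it is done.

Besides the shell and the picture viewer there is one more tool, called after "Call:" as a command line: name --pt "numbers of a row" for each row, then --argument value for the rest. send_rows: Moves the arm, as the interface text tells. Its arguments: {"type":"object","properties":{"moves":{"type":"array","items":{"type":"array","items":{"type":"number"}}},"hand":{"type":"number"}},"required":["moves"]}

```bash
mkdir -p pics; ls; cat > h.py <<'E'
import numpy as np, cv2
from plant import get_obs, capture
from scipy.spatial.transform import Rotation as R
def shot(cam,name):
    c=capture(cam); cv2.imwrite(f'pics/{name}.png',c['image'][:,:,::-1]); np.save(f'pics/{name}.npy',c,allow_pickle=True); return c
def load(name): return np.load(f'pics/{name}.npy',allow_pickle=True).item()
def Rc(c):
    a=np.array(c['attitude'],float)
    return a if a.shape==(3,3) else R.from_euler('xyz',a).as_matrix()
def ray(c,uv):
    p=cv2.undistortPoints(np.array(uv,float).reshape(-1,1,2),np.array(c['K']),np.array(c['dist'])).reshape(-1,2)
    d=np.c_[p,np.ones(len(p))]@Rc(c).T
    return np.array(c['position'],float),d
def onz(c,uv,z):
    o,d=ray(c,uv); return o+d*((z-o[2])/d[:,2])[:,None]
def proj(c,P):
    P=np.array(P,float).reshape(-1,3); Q=(P-np.array(c['position']))@Rc(c)
    return cv2.projectPoints(Q,np.zeros(3),np.zeros(3),np.array(c['K']),np.array(c['dist']))[0].reshape(-1,2)
def tri(c1,u1,c2,u2):
    o1,d1=ray(c1,u1);o2,d2=ray(c2,u2);d1=d1[0];d2=d2[0]
    s=np.linalg.lstsq(np.c_[d1,-d2],o2-o1,rcond=None)[0]
    a=o1+s[0]*d1;b=o2+s[1]*d2
    return (a+b)/2,np.linalg.norm(a-b)
E
python3 - <<'E'
from h import *
for n in('side','top'):
    c=shot(n,n+'0'); print(n,c['position'],c['attitude'],np.round(c['K'],1).tolist(),c['dist'])
print(get_obs())
E
```

```text
pics
side [ 765.22385811  465.05571764 1513.96506683] [-2.81839717 -0.00417364  2.73375635] [[508.2, 0.0, 320.8], [0.0, 508.2, 202.1], [0.0, 0.0, 1.0]] [-0.07783687  0.          0.          0.          0.        ]
top [ 390.88160947   31.66694042 1261.49044513] [-2.95466646  0.00390399 -1.59971882] [[478.7, 0.0, 311.5], [0.0, 478.7, 189.9], [0.0, 0.0, 1.0]] [-0.12671833  0.          0.          0.          0.        ]
{'time': 0.1, 'joint_positions': array([-1.39398433e+00,  3.42619552e-01,  1.52490164e+00, -9.41382645e-07,
        1.27541153e+00, -1.45983017e-01]), 'dq': array([-0.00092017, -0.00117194, -0.0036103 , -0.00197256, -0.00047347,
        0.00080953]), 'tau': array([ 1.73006312e-03, -4.32003951e+01, -2.44695979e+01,  7.19945692e-02,
        5.25556575e-02, -4.63798779e-05]), 'tool_pos': array([ 166.50534524, -497.51912512,  226.13877947]), 'tcp_rot': array([-1.71610755,  1.56945626,  1.74828039]), 'contact_force': array([ 0.02899258, -0.64894994, -0.49483634]), 'moment': array([-0.02933341, -0.00964671, -0.02907928]), 'grip_width': 91.69810615129519}
```

View pics/top0.png

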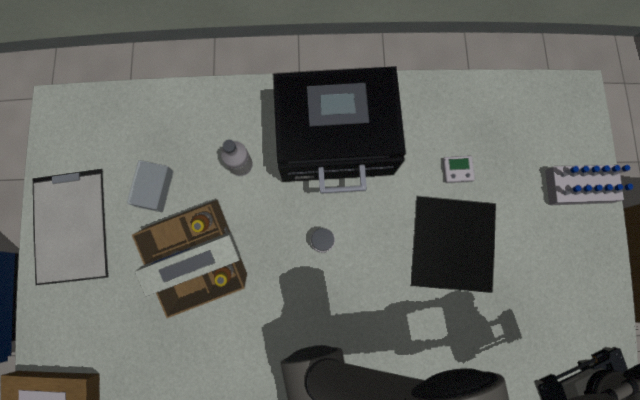

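View pics/side0.png

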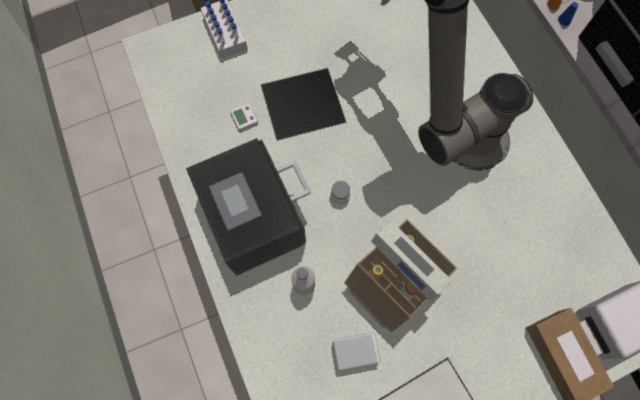

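The top view (up = +x, left = +y) shows the carton at about (190,255) with the box across its middle. Yellow caps are at (198,226) and (221,281). The jar is at (320,238), the incubator at (340,125) with its handle at (342,182), and the mat at (454,244). The rinse bottle is at (233,155), the timer at (458,168) and the tip box at (150,185). Next I'll look at the details enlarged.

```bash
python3 - <<'E'
from h import *
t=load('top0');s=load('side0')
def crop(c,x0,y0,w,h,k): return cv2.resize(c['image'][y0:y0+h,x0:x0+w,::-1],(w*k,h*k),interpolation=cv2.INTER_CUBIC)
a=crop(t,125,190,130,130,3); b=crop(s,335,210,130,130,3)
a2=crop(t,260,55,150,150,0+2); 
cv2.imwrite('pics/cropA.png',np.hstack([a,b]))
a=crop(t,260,60,150,150,2);a=cv2.resize(a,(390,390));b=cv2.resize(crop(s,180,130,150,150,2),(390,390))
cv2.imwrite('pics/cropB.png',cv2.convertScaleAbs(np.hstack([a,b]),alpha=1.8))
# mat
g=t['image'].max(2)
for c,nm,roi in((t,'t',(400,185,110,120)),(s,'s',(250,55,110,95))):
    x,y,w,h=roi; m=(c['image'][y:y+h,x:x+w].max(2)<45).astype(np.uint8)
    m=cv2.morphologyEx(m,cv2.MORPH_OPEN,np.ones((5,5)))
    k=max(cv2.findContours(m,0,2)[0],key=cv2.contourArea)
    bx=cv2.boxPoints(cv2.minAreaRect(k))+[x,y]; P=onz(c,bx,3)[:,:2]; print(nm,bx.round().tolist(),P.round(),P.mean(0))
# jar lid, rough timers
print('jar',onz(t,[[320,238]],58),onz(s,[[341,188]],58))
print('tim',onz(t,[[458,168]],20),'rinse',onz(t,[[229,147]],190),'tipb',onz(t,[[152,185]],60))
E
```

```text
t [[411.0, 286.0], [417.0, 197.0], [497.0, 202.0], [491.0, 292.0]] [[ 366. -221.]
 [ 602. -252.]
 [ 581. -473.]
 [ 343. -435.]] [ 473.1164752  -345.29051433]
s [[285.0, 80.0], [326.0, 66.0], [344.0, 118.0], [302.0, 132.0]] [[ 497. -451.]
 [ 345. -445.]
 [ 373. -237.]
 [ 519. -244.]] [ 433.52495299 -344.16613301]
jar [[494.91948147  11.85679062  58.        ]] [[491.51131655   2.41889772  58.        ]]
tim [[ 674.06613445 -366.51918175   20.        ]] rinse [[701.01273608 219.11304016 190.        ]] tipb [[643.46477499 443.91399493  60.        ]]
```

View pics/cropA.png

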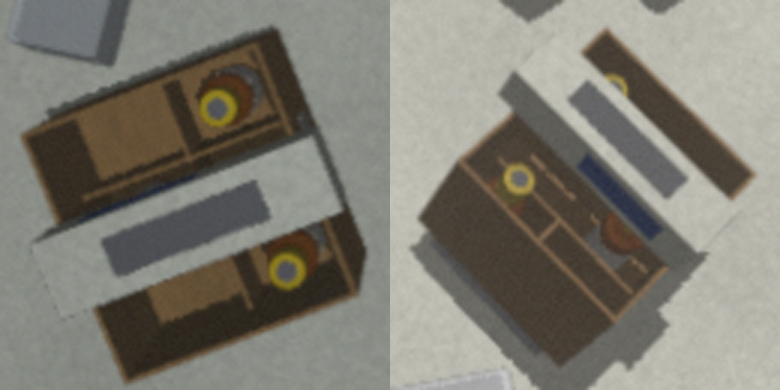

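View pics/cropB.png

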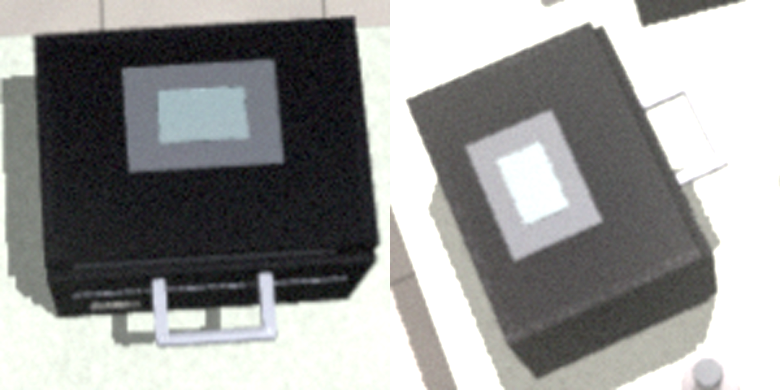

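The carton crop shows a cap at crop (217,108) (far row, -y column) and another at (287,270) (near row, -y column). The side view also shows an amber body at (620,235), which is a bottle under the box in the middle row, +y column. The incubator crop gives the handle bar ends at (160,342) and (273,335).

```bash
python3 - <<'E'
from h import *
t=load('top0');s=load('side0')
A=lambda u,v:[125+u/3,190+v/3]; S=lambda u,v:[335+(u-390)/3,210+v/3]
B=lambda u,v:[260+u/2.6,60+v/2.6]; S2=lambda u,v:[180+(u-390)/2.6,130+v/2.6]
far=onz(t,[A(22,135),A(275,28)],207.6); near=onz(t,[A(127,382),A(357,295)],154.2)
print('carton rim top',far.round(),near.round())
print('side near rim',onz(s,[S(605,30),S(755,175)],154.2).round(),'far',onz(s,[S(460,158),S(615,322)],207.6).round())
print('cap far',tri(t,[A(217,108)],s,[S(519,179)])); print('cap near',tri(t,[A(287,270)],s,[S(616,86)]))
print('box top corners t',onz(t,[A(312,135),A(343,212),A(62,318),A(32,240)],215).round())
print('box label ctr tri',tri(t,[A(186,229)],s,[S(628,140)]))
print('inc top t',onz(t,[B(36,36),B(355,17)],190).round())
print('inc top s',onz(s,[S2(408,100),S2(590,25)],190).round())
print('handle t',onz(t,[B(158,338),B(275,331)],157).round(),'s',onz(s,[S2(683,97),S2(725,163)],157).round())
E
```

```text
carton rim top [[499. 436. 208.]
 [575. 243. 208.]] [[313. 368. 154.]
 [376. 191. 154.]]
side near rim [[380. 193. 154.]
 [315. 370. 154.]] far [[563. 257. 208.]
 [501. 438. 208.]]
cap far (array([518.92363876, 291.84516779, 185.0784983 ]), np.float64(0.7548919345705367))
cap near (array([395.4073838 , 244.59569136, 155.91492857]), np.float64(1.9150393532348735))
box top corners t [[493. 214. 215.]
 [437. 192. 215.]
 [364. 399. 215.]
 [421. 423. 215.]]
box label ctr tri (array([426.25369137, 303.86094464, 227.73055002]), np.float64(0.40666680943336364))
inc top t [[ 881.  112.  190.]
 [ 892. -185.  190.]]
inc top s [[ 892. -181.  190.]
 [ 678. -186.  190.]]
handle t [[599.   8. 157.]
 [602. -98. 157.]] s [[612. -79. 157.]
 [600.  11. 157.]]
```

```bash
cat >> h.py <<'E'
def jawdeg(M): return np.degrees(np.arctan2(M[1,1],M[0,1]))
def plan(wps,pos=None,jaw=None):
    """wps: (x,y,z,jaw deg or None). prints turn about tool x, then shift in tool axes after the turn"""
    o=get_obs(); M=R.from_euler('xyz',o['tcp_rot']).as_matrix()
    p=np.array(o['tool_pos']) if pos is None else np.array(pos,float)
    j=jawdeg(M) if jaw is None else jaw
    print('now',p.round(1),'jaw',round(j,1),'q6',o['joint_positions'][5].round(2),'q1',o['joint_positions'][0].round(2),'grip',round(o['grip_width'],1),'F',o['contact_force'].round(1),'t',o['time'])
    for x,y,z,a in wps:
        t=0
        if a is not None:
            t=-((a-j+90)%180-90); j=j-t
        c,s=np.cos(np.radians(j)),np.sin(np.radians(j))
        ty=np.array([c,s,0]);tx=np.array([0,0,-1.]);tz=np.cross(tx,ty)
        d=np.array([x,y,z])-p; p=np.array([x,y,z],float)
        print((x,y,z,a),'turn',round(t,1),'shift',np.round([d@tx,d@ty,d@tz],1))
E
python3 - <<'E'
from h import *
o=get_obs();print(R.from_euler('xyz',o['tcp_rot']).as_matrix().round(3))
plan([(450,-100,330,None),(433,307,330,20.3),(433,307,193,None)])
E
```

```text
[[-0.     0.317 -0.948]
 [ 0.001 -0.948 -0.317]
 [-1.    -0.001 -0.   ]]
now [ 166.5 -497.5  226.1] jaw -71.5 q6 -0.15 q1 -1.39 grip 91.7 F [ 0.  -0.6 -0.5] t 0.1
(450, -100, 330, None) turn 0 shift [-103.9 -287.1 -395. ]
(433, 307, 330, 20.3) turn 88.2 shift [   0.  -125.3  387.6]
(433, 307, 193, None) turn 0 shift [137.   0.   0.]
```

```bash
sed -i 's/t=-((a-j+90)%180-90); j=j-t/t=-(a-j); j=a/' h.py; python3 - <<'E'
from h import *
plan([(166.5,-497.5,330,20.3),(450,-100,330,None),(433,307,330,None),(433,307,193,None)])
E
```

```text
now [ 166.5 -497.5  226.1] jaw -71.5 q6 -0.15 q1 -1.39 grip 91.7 F [ 0.  -0.6 -0.5] t 0.1
(166.5, -497.5, 330, 20.3) turn -91.8 shift [-103.9    0.    -0. ]
(450, -100, 330, None) turn 0 shift [   0.   403.8 -274.5]
(433, 307, 330, None) turn 0 shift [   0.   125.3 -387.6]
(433, 307, 193, None) turn 0 shift [137.   0.   0.]
```

Call:
send_rows --pt "-13 0 0 -10.2" --pt "-13 0 0 -10.2" --pt "-13 0 0 -10.2" --pt "-13 0 0 -10.2" --pt "-13 0 0 -10.2" --pt "-13 0 0 -10.2" --pt "-13 0 0 -10.2" --pt "-13 0 0 -10.2" --hand 1

```text
time: 1.1
tool_pos: [166.5, -497.7, 330.7]
tcp_rot: [3.139, 1.57, 1.75]
contact_force: [-0.1, -0.2, 0.5]
grip_width: 91.4
```

Call:
send_rows --pt "0 0 0 -10.2" --pt "0 57.5 -39 0" --pt "0 57.5 -39 0" --pt "0 57.5 -39 0" --pt "0 57.5 -39 0" --pt "0 57.5 -39 0" --pt "0 57.5 -39 0" --pt "0 57.5 -39 0"

```text
time: 2.1
tool_pos: [421.7, -140.1, 330.6]
tcp_rot: [-0.441, 1.571, -1.658]
contact_force: [0.6, -0.4, 0.7]
grip_width: 92.3
```

Call:
send_rows --pt "0 18 -55.5 0" --pt "0 18 -55.5 0" --pt "0 18 -55.5 0" --pt "0 18 -55.5 0" --pt "0 18 -55.5 0" --pt "0 18 -55.5 0" --pt "0 17 -54.5 0" --pt "0 0 0 0"

```text
time: 3.1
tool_pos: [402.7, 268.0, 329.8]
tcp_rot: [-1.985, 1.569, 3.087]
contact_force: [0.5, 0.4, -0.1]
grip_width: 91.4
```

```bash
python3 - <<'E'
from h import *
plan([(433,307.5,330,20.3),(433,307.5,193,None)])
shot('side','s1')
E
```

```text
now [402.7 268.  329.8] jaw 20.6 q6 0.07 q1 0.43 grip 91.4 F [ 0.5  0.4 -0.1] t 3.1
(433, 307.5, 330, 20.3) turn 0.3 shift [ -0.2  42.1 -26.5]
(433, 307.5, 193, None) turn 0 shift [137.   0.   0.]
```

Call:
send_rows --pt "0 21 -13 0" --pt "0 21 -13.5 0" --pt "40 0 0 0" --pt "40 0 0 0" --pt "30 0 0 0" --pt "15 0 0 0" --pt "12 0 0 0" --pt "0 0 0 0"

```text
time: 4.15
tool_pos: [434.2, 303.9, 193.6]
tcp_rot: [-1.025, 1.57, -2.242]
contact_force: [-0.7, -0.8, -0.1]
grip_width: 91.8
```

```bash
python3 - <<'E'
from h import *
plan([(433,307.5,193,20.3)])
a=shot('side','s2')['image'][180:330,310:480]; b=shot('top','t2')['image'][180:330,110:280]
cv2.imwrite('pics/v5.png',cv2.resize(np.hstack([b,a])[:,:,::-1],None,fx=2.3,fy=2.3,interpolation=cv2.INTER_CUBIC))
E
```

```text
now [434.2 303.9 193.6] jaw 20.3 q6 0.11 q1 0.47 grip 91.8 F [-0.7 -0.8 -0.1] t 4.15
(433, 307.5, 193, 20.3) turn -0.0 shift [ 0.6  0.2 -3.8]
```

View pics/v5.png

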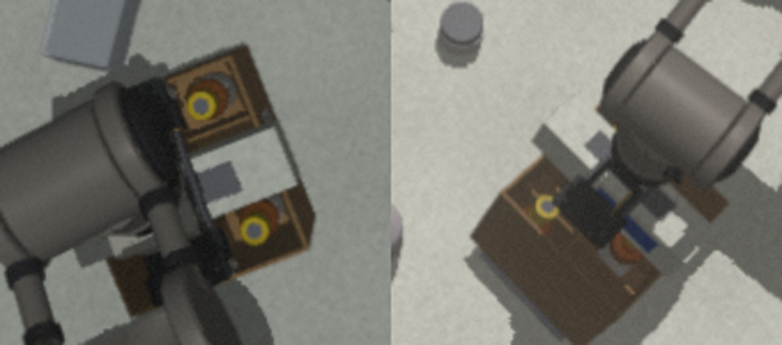

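The gripper straddles the box (top crop about (190,210); the side crop shows fingers on both sides). I'll close and lift.

Call:
send_rows --pt "0 0 -3.5 0" --pt "0 0 0 0" --pt "0 0 0 0" --pt "0 0 0 0" --pt "0 0 0 0" --pt "0 0 0 0" --pt "0 0 0 0" --pt "0 0 0 0" --hand 0.3

```text
time: 5.25
tool_pos: [433.0, 307.8, 194.0]
tcp_rot: [1.897, 1.57, 0.681]
contact_force: [-0.8, 1.9, 4.8]
grip_width: 69.2
```

Call:
send_rows --pt "-8 0 0 0" --pt "-8 0 0 0" --pt "-15 0 0 0" --pt "-20 0 0 0" --pt "-25 0 0 0" --pt "-25 0 0 0" --pt "-20 0 0 0" --pt "0 0 0 0"

```text
time: 6.25
tool_pos: [433.4, 307.8, 316.7]
tcp_rot: [1.646, 1.567, 0.429]
contact_force: [0.1, 1.2, -2.1]
grip_width: 68.0
```

```bash
python3 - <<'E'
from h import *
plan([(450,-40,300,20.3),(529,-352,300,-6.5),(529,-352,22,None)])
a=shot('side','s3')['image'][150:330,270:480]; b=shot('top','t3')['image'][160:340,110:320]
cv2.imwrite('pics/v6.png',cv2.resize(np.hstack([b,a])[:,:,::-1],None,fx=1.9,fy=1.9,interpolation=cv2.INTER_CUBIC))
E
```

```text
now [433.4 307.8 316.7] jaw 20.3 q6 0.12 q1 0.47 grip 68.0 F [ 0.1  1.2 -2.1] t 6.25
(450, -40, 300, 20.3) turn -0.0 shift [  16.7 -105.   331.9]
(529, -352, 300, -6.5) turn 26.8 shift [  0.  113.8 301.1]
(529, -352, 22, None) turn 0 shift [278.   0.   0.]
```

View pics/v6.png

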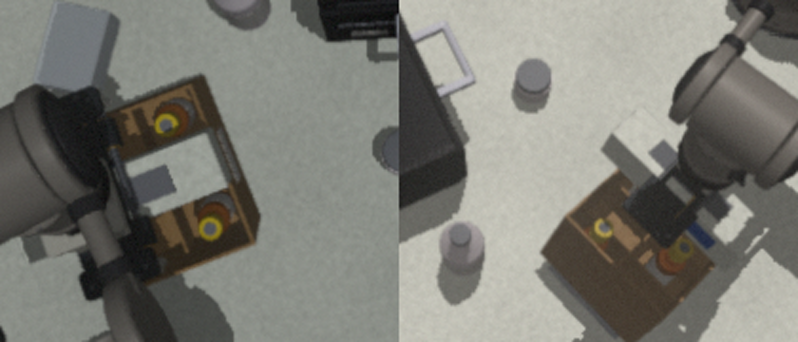

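The box is held, and the third bottle's cap is now visible in the middle row, +y column (side crop (683,243)). I'll carry the box to the mat.

Call:
send_rows --pt "0 -10 31.5 0" --pt "0 -14 42.5 0" --pt "0 -14 43 0" --pt "0 -14 43 0" --pt "0 -14 43 0" --pt "0 -14 43 0" --pt "0 -13 43 0" --pt "0 -12 43 0"

```text
time: 7.35
tool_pos: [448.9, -41.6, 313.8]
tcp_rot: [-2.175, 1.569, 2.892]
contact_force: [0.9, 0.0, -2.6]
grip_width: 68.2
```

Call:
send_rows --pt "0 0 0 9" --pt "0 0 0 9" --pt "0 0 0 8.8" --pt "0 17 45 0" --pt "0 17 45 0" --pt "0 17 45 0" --pt "0 17 45 0" --pt "0 17 45 0"

```text
time: 8.35
tool_pos: [508.3, -274.7, 313.4]
tcp_rot: [-2.107, 1.568, 2.492]
contact_force: [1.0, 0.7, -2.0]
grip_width: 57.9
```

Call:
send_rows --pt "0 15 38 0" --pt "0 15 38 0" --pt "25 0 0 0" --pt "40 0 0 0" --pt "40 0 0 0" --pt "40 0 0 0" --pt "25 0 0 0" --pt "0 0 0 0"

```text
time: 9.35
tool_pos: [528.0, -351.1, 141.3]
tcp_rot: [-2.154, 1.564, 2.445]
contact_force: [0.4, 0.2, -1.1]
grip_width: 58.2
```

```bash
python3 - <<'E'
from h import *
plan([(529,-352,130,-6.5),(529,-352,22,None)])
a=shot('side','s4')['image'][10:180,200:400]; b=shot('top','t4')['image'][150:320,380:580]
cv2.imwrite('pics/v7.png',cv2.resize(np.hstack([b,a])[:,:,::-1],None,fx=2,fy=2,interpolation=cv2.INTER_CUBIC))
E
```

```text
now [ 528.  -351.1  141.3] jaw -6.5 q6 -0.59 q1 -0.71 grip 58.2 F [ 0.4  0.2 -1.1] t 9.35
(529, -352, 130, -6.5) turn -0.0 shift [11.3  1.1  0.8]
(529, -352, 22, None) turn 0 shift [108.   0.   0.]
```

View pics/v7.png

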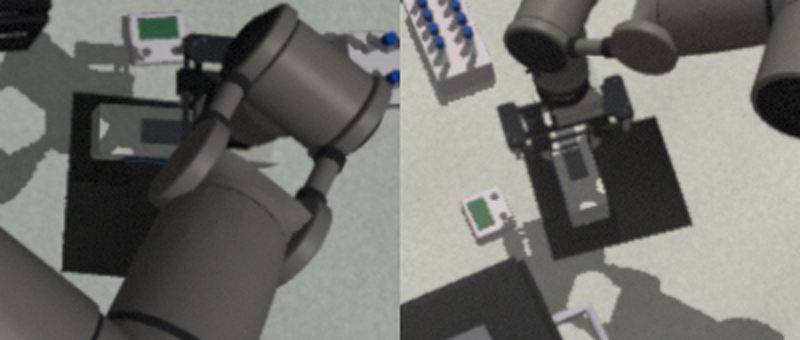

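The grip slackened in transit (68 to 58 mm), but the box is still held over the mat. I'll lower it carefully while watching the force.

Call:
send_rows --pt "30 1 0 0" --pt "25 0 0 0" --pt "15 0 0 0" --pt "8 0 0 0" --pt "8 0 0 0" --pt "6 0 0 0" --pt "0 0 0 0"

```text
time: 10.32
tool_pos: [530.9, -353.2, 53.8]
tcp_rot: [0.724, 1.569, -0.961]
contact_force: [-1.3, -1.2, 1.8]
grip_width: 59.7
```

```bash
python3 - <<'E'
from h import *
plan([(529,-352,30,-6.5)])
a=shot('side','s5')['image'][10:180,200:400]; b=shot('top','t5')['image'][150:320,380:580]
cv2.imwrite('pics/v8.png',cv2.resize(np.hstack([b,a])[:,:,::-1],None,fx=2,fy=2,interpolation=cv2.INTER_CUBIC))
E
```

```text
now [ 530.9 -353.2   53.8] jaw -6.5 q6 -0.59 q1 -0.71 grip 59.7 F [-1.3 -1.2  1.8] t 10.325
(529, -352, 30, -6.5) turn 0.0 shift [23.8 -2.1 -0.9]
```

View pics/v8.png

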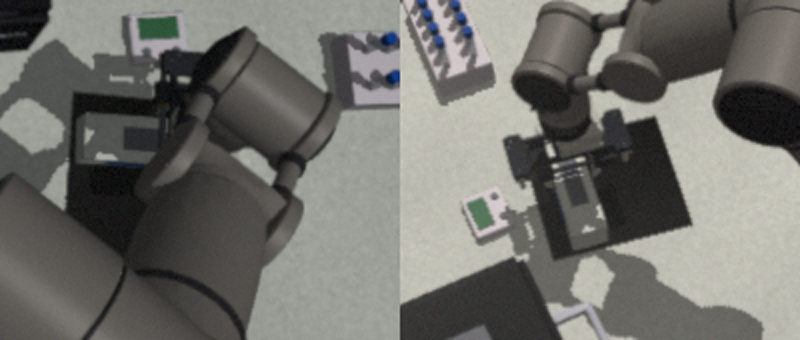

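Call:
send_rows --pt "4 0 0 0" --pt "4 0 0 0" --pt "4 0 0 0" --pt "4 0 0 0" --pt "0 0 0 0"

```text
time: 11.05
tool_pos: [530.8, -355.0, 43.2]
tcp_rot: [0.516, 1.564, -1.167]
contact_force: [-14.0, 1.1, 36.7]
grip_width: 59.8
```

```bash
python3 - <<'E'
from h import *
plan([(529,-352,30,-6.5)])
E
```

```text
now [ 530.8 -355.    43.2] jaw -6.5 q6 -0.59 q1 -0.71 grip 59.8 F [-14.    1.1  36.7] t 11.05
(529, -352, 30, -6.5) turn 0.0 shift [13.2 -2.1 -2.8]
```

Call:
send_rows --pt "-4 0 0 0" --pt "0 0 0 0"

```text
time: 11.3
tool_pos: [531.3, -353.7, 43.3]
tcp_rot: [0.778, 1.567, -0.906]
contact_force: [-5.1, -0.3, 15.1]
grip_width: 59.8
```

Call:
send_rows --pt "0 0 0 0" --pt "0 0 0 0" --pt "0 0 0 0" --pt "0 0 0 0" --pt "-20 0 0 0" --pt "-30 0 0 0" --pt "-40 0 0 0" --pt "-40 0 0 0" --hand 1

```text
time: 12.3
tool_pos: [530.5, -352.3, 171.6]
tcp_rot: [-2.197, 1.57, 2.402]
contact_force: [0.3, -0.7, 0.2]
grip_width: 91.6
```

Call:
send_rows --pt "0 0 -40 0" --pt "0 0 -45 0" --pt "0 0 -45 0" --pt "0 0 -45 0" --pt "0 0 -45 0" --pt "0 0 -45 0" --pt "0 0 0 0"

```text
time: 13.18
tool_pos: [560.7, -86.3, 170.7]
tcp_rot: [-2.759, 1.57, 1.844]
contact_force: [0.5, -0.7, -0.3]
grip_width: 91.5
```

```bash
python3 - <<'E'
from h import *
a=shot('side','s6')['image']; b=shot('top','t6')['image']
cv2.imwrite('pics/v9.png',cv2.resize(np.hstack([b[140:320,300:520],a[40:220,200:420]])[:,:,::-1],None,fx=1.8,fy=1.8,interpolation=cv2.INTER_CUBIC))
plan([(494,8,230,-6.5)])
E
```

```text
now [560.7 -89.1 170.7] jaw -6.4 q6 -0.18 q1 -0.29 grip 91.8 F [-0.  -0.1 -0.3] t 13.275
(494, 8, 230, -6.5) turn 0.1 shift [-59.3 -77.3 -88.9]
```

View pics/v9.png

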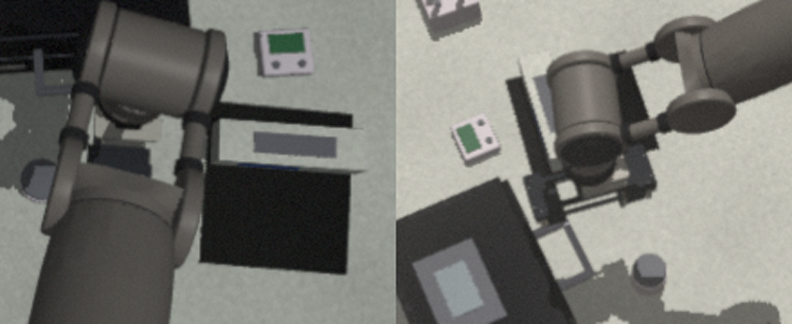

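The box lies flat on the mat (top crop label at (295,144)) and the jar is where it was (side crop (650,270)). Next I'll refine the jar position.

```bash
python3 - <<'E'
from h import *
t=load('top0');s=load('side0');s6=load('s6')
print('box',onz(load('t6'),[[300+295/1.8,140+144/1.8]],58).round())
def lid(c,x,y,r=20):
    g=cv2.cvtColor(c['image'],cv2.COLOR_RGB2GRAY)[y-r:y+r,x-r:x+r]
    m=((g<118)).astype(np.uint8); m=cv2.morphologyEx(m,cv2.MORPH_OPEN,np.ones((3,3)))
    n,l,st,ce=cv2.connectedComponentsWithStats(m); 
    print(g[r,r-18:r+18:2].tolist(),[(st[i].tolist(),(ce[i]+[x-r,y-r]).round(1).tolist()) for i in range(1,n) if st[i][4]>60])
lid(t,320,238);lid(s,341,188);lid(s6,341,190)
for a,b in(([320,237],[341,186]),([321,237],[341,187])): print(tri(t,[a],s,[b]))
plan([(494,8,170,-90),(494,8,14,None)])
E
```

```text
box [[ 529. -358.   58.]]
[141, 139, 85, 77, 73, 76, 78, 82, 81, 81, 82, 81, 80, 82, 83, 85, 123, 144] [([6, 8, 28, 25, 560], [319.6, 238.0])]
[190, 189, 185, 189, 153, 118, 120, 118, 121, 118, 119, 120, 121, 124, 187, 188, 187, 188] [([9, 24, 19, 16, 218], [338.5, 200.1])]
[109, 108, 107, 172, 116, 65, 107, 120, 120, 122, 121, 124, 124, 126, 200, 193, 192, 189] [([0, 16, 28, 24, 539], [333.2, 199.3])]
(array([495.25483969,  11.12814784,  99.2375288 ]), np.float64(3.952621245012435))
(array([495.25945328,   9.35001088,  87.46057202]), np.float64(1.3628403324238878))
now [560.7 -89.1 170.7] jaw -6.4 q6 -0.18 q1 -0.29 grip 91.8 F [-0.  -0.1 -0.3] t 13.275
(494, 8, 170, -90) turn 83.6 shift [  0.7 -97.1  66.7]
(494, 8, 14, None) turn 0 shift [156.   0.   0.]
```

Call:
send_rows --pt "0 0 0 10.45" --pt "0 0 0 10.45" --pt "0 0 0 10.45" --pt "0 0 0 10.45" --pt "0 0 0 10.45" --pt "0 0 0 10.45" --pt "0 0 0 10.45" --pt "0 0 0 10.45"

```text
time: 14.28
tool_pos: [560.5, -91.0, 170.6]
tcp_rot: [1.352, 1.57, -1.799]
contact_force: [-0.1, -1.0, 0.0]
grip_width: 91.6
```

Call:
send_rows --pt "0 -32 22 0" --pt "0 -33 22 0" --pt "0 -32 22.5 0" --pt "20 0 0 0" --pt "30 0 0 0" --pt "20 0 0 0" --pt "15 0 0 0" --pt "0 0 0 0"

```text
time: 15.28
tool_pos: [493.8, 6.8, 84.8]
tcp_rot: [-0.007, 1.568, 3.131]
contact_force: [-0.2, 0.2, 0.2]
grip_width: 91.7
```

```bash
python3 - <<'E'
from h import *
plan([(494,8,85,-90),(494,8,14,None)])
a=shot('side','s7')['image'][130:250,270:420]; b=shot('top','t7')['image'][160:280,240:390]
cv2.imwrite('pics/v10.png',cv2.resize(np.hstack([b,a])[:,:,::-1],None,fx=2.6,fy=2.6,interpolation=cv2.INTER_CUBIC))
E
```

```text
now [493.8   6.8  84.8] jaw -90.2 q6 1.43 q1 -0.14 grip 91.7 F [-0.2  0.2  0.2] t 15.275
(494, 8, 85, -90) turn -0.2 shift [-0.2 -1.2 -0.2]
(494, 8, 14, None) turn 0 shift [71.  0.  0.]
```

View pics/v10.png

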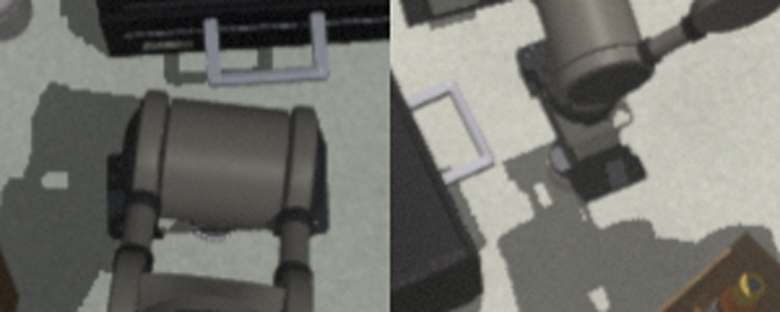

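The jar's lid edge shows under the gripper, centred at (210,232) in the crop. I'll descend and grip.

Call:
send_rows --pt "20 -1 0 0" --pt "20 0 0 0" --pt "14 0 0 0" --pt "10 0 0 0" --pt "6 0 0 0" --pt "0 0 0 0"

```text
time: 16.12
tool_pos: [494.3, 8.9, 15.6]
tcp_rot: [0.178, 1.571, -2.966]
contact_force: [0.0, 0.2, 1.0]
grip_width: 92.1
```

Call:
send_rows --pt "0 0 0 0" --pt "0 0 0 0" --pt "0 0 0 0" --pt "0 0 0 0" --pt "0 0 0 0" --pt "-15 0 0 0" --pt "-30 0 0 0" --pt "0 0 0 0" --hand 0.4

```text
time: 17.12
tool_pos: [495.8, 8.9, 62.8]
tcp_rot: [3.022, 1.566, -0.121]
contact_force: [-1.0, -0.9, -2.2]
grip_width: 61.8
```

```bash
python3 - <<'E'
from h import *
plan([(423,-338,110,-96.5),(423,-338,19,None)])
E
```

```text
now [495.8   8.9  62.8] jaw -90.1 q6 1.44 q1 -0.14 grip 61.8 F [-1.  -0.9 -2.2] t 17.125
(423, -338, 110, -96.5) turn 6.4 shift [-47.2 352.9  33.1]
(423, -338, 19, None) turn 0 shift [91.  0.  0.]
```

Call:
send_rows --pt "-24 0 0 6.4" --pt "-24 40 3.7 0" --pt "0 45 4.2 0" --pt "0 45 4.2 0" --pt "0 45 4.2 0" --pt "0 45 4.2 0" --pt "0 45 4.2 0" --pt "0 45 4.2 0"

```text
time: 18.12
tool_pos: [429.6, -296.8, 107.8]
tcp_rot: [-0.753, 1.569, 2.275]
contact_force: [0.2, -0.2, -2.0]
grip_width: 61.9
```

Call:
send_rows --pt "0 43 4.2 0" --pt "30 0 0 0" --pt "25 0 0 0" --pt "15 0 0 0" --pt "8 0 0 0" --pt "8 0 0 0" --pt "0 0 0 0"

```text
time: 19.0
tool_pos: [421.5, -337.9, 22.6]
tcp_rot: [-0.411, 1.571, 2.617]
contact_force: [-0.8, -0.7, -1.4]
grip_width: 61.6
```

```bash
python3 - <<'E'
from h import *
plan([(423,-338,19,-96.5)])
E
```

```text
now [ 421.5 -337.9   22.6] jaw -96.5 q6 0.87 q1 -0.82 grip 61.6 F [-0.8 -0.7 -1.4] t 19.0
(423, -338, 19, -96.5) turn 0.0 shift [ 3.6 -0.1 -1.5]
```

Call:
send_rows --pt "3 0 0 0" --pt "1 0 0 0" --pt "0 0 0 0" --pt "0 0 0 0"

```text
time: 19.5
tool_pos: [421.6, -338.2, 19.0]
tcp_rot: [2.385, 1.57, -0.87]
contact_force: [0.7, 0.3, -0.3]
grip_width: 61.2
```

Call:
send_rows --pt "0 0 0 0" --pt "0 0 0 0" --pt "0 0 0 0" --pt "0 0 0 0" --pt "-20 0 0 0" --pt "-30 0 0 0" --pt "-40 0 0 0" --pt "-50 0 0 0" --hand 1

```text
time: 20.5
tool_pos: [421.0, -337.6, 159.3]
tcp_rot: [-0.677, 1.569, 2.351]
contact_force: [0.2, 0.1, -0.5]
grip_width: 92.0
```

Call:
send_rows --pt "-15 0 0 -9.8" --pt "-15 0 0 -9.8" --pt "-15 0 0 -9.8" --pt "-10 0 0 -9.8" --pt "0 0 0 -9.8" --pt "0 0 0 -9.8" --pt "0 0 0 -9.8" --pt "0 0 0 -9.8" --hand 0.45

```text
time: 21.5
tool_pos: [421.4, -338.0, 213.7]
tcp_rot: [-1.738, 1.571, 2.664]
contact_force: [-0.1, 0.2, 0.2]
grip_width: 41.5
```

```bash
python3 - <<'E'
from h import *
plan([(450,-150,215,1.7),(600,-45,215,None),(600,-45,136,None)])
a=shot('side','s8')['image'][40:220,200:420]; b=shot('top','t8')['image'][40:220,250:470]
cv2.imwrite('pics/v11.png',cv2.resize(np.hstack([b,a])[:,:,::-1],None,fx=1.8,fy=1.8,interpolation=cv2.INTER_CUBIC))
E
```

```text
now [ 421.4 -338.   213.7] jaw -17.8 q6 -0.51 q1 -0.82 grip 41.5 F [-0.1  0.2  0.2] t 21.5
(450, -150, 215, 1.7) turn -19.5 shift [  -1.3   34.2 -187. ]
(600, -45, 215, None) turn 0 shift [   0.   153.  -100.5]
(600, -45, 136, None) turn 0 shift [79.  0.  0.]
```

View pics/v11.png

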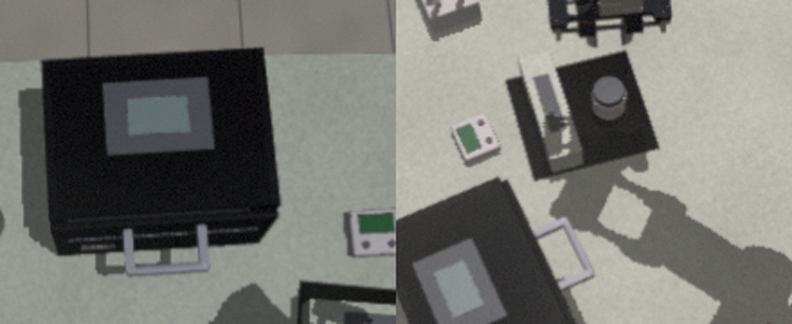

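The box lies flat and the jar stands upright on the mat. Now for the handle.

Call:
send_rows --pt "0 0 0 -9.8" --pt "0 0 0 -9.7" --pt "0 8.5 -46 0" --pt "0 8.5 -47 0" --pt "0 8.5 -47 0" --pt "0 8.5 -47 0" --pt "0 39 -25 0" --pt "0 39 -25 0"

```text
time: 22.6
tool_pos: [528.6, -97.2, 214.2]
tcp_rot: [0.984, 1.57, -0.567]
contact_force: [0.2, -0.5, 0.1]
grip_width: 41.2
```

Call:
send_rows --pt "0 38 -25 0" --pt "0 37 -25.5 0" --pt "0 0 0 0"

```text
time: 22.98
tool_pos: [602.8, -44.1, 212.8]
tcp_rot: [-2.867, 1.57, 1.869]
contact_force: [-0.9, -0.4, 0.1]
grip_width: 41.0
```

```bash
python3 - <<'E'
from h import *
plan([(600,-45,215,1.7),(600,-45,138,None)])
t=load('t8'); print(onz(t,[[250+129/1.8,40+268/1.8],[250+206/1.8,40+263/1.8]],157))
E
```

```text
now [602.8 -44.1 212.8] jaw 1.4 q6 -0.22 q1 -0.2 grip 41.0 F [-0.9 -0.4  0.1] t 22.975
(600, -45, 215, 1.7) turn -0.3 shift [-2.2 -2.9  0.8]
(600, -45, 138, None) turn 0 shift [77.  0.  0.]
[[601.55447876   5.87902663 157.        ]
 [605.22476051 -95.04325479 157.        ]]
```

Call:
send_rows --pt "20 0 0 0" --pt "20 0 0 0" --pt "15 0 0 0" --pt "12 0 0 0" --pt "8 0 0 0" --pt "0 0 0 0"

```text
time: 23.72
tool_pos: [601.2, -46.1, 138.3]
tcp_rot: [-1.639, 1.57, 3.097]
contact_force: [0.8, 0.3, 0.6]
grip_width: 41.7
```

Call:
send_rows --pt "0 0 0 0" --pt "0 0 0 0" --pt "0 0 0 0" --pt "0 0 0 0" --pt "0 0 0 0" --hand 0

```text
time: 24.35
tool_pos: [601.9, -46.1, 139.1]
tcp_rot: [1.324, 1.569, -0.222]
contact_force: [2.5, 0.6, 0.3]
grip_width: 12.0
```

Gripped on the 12 mm bar; now pulling.

Call:
send_rows --pt "0 -8 0 0" --pt "0 -20 0 0" --pt "0 -25 0 0" --pt "0 -30 0 0" --pt "0 -30 0 0" --pt "0 -28 0 0" --pt "0 -20 0 0" --pt "0 -10 0 0"

```text
time: 25.35
tool_pos: [429.8, -52.0, 139.0]
tcp_rot: [0.363, 1.567, -1.183]
contact_force: [3.1, -8.5, -3.8]
grip_width: 11.9
```

Call:
send_rows --pt "0 -4 0 0" --pt "0 -3 0 0" --pt "0 0 0 0" --pt "0 0 0 0"

```text
time: 25.85
tool_pos: [424.4, -52.2, 139.0]
tcp_rot: [0.67, 1.566, -0.876]
contact_force: [5.5, -8.2, -4.1]
grip_width: 11.7
```

The drawer has moved 178 mm. I'll release, rise and look.

Call:
send_rows --pt "0 0 0 0" --pt "0 0 0 0" --pt "0 0 0 0" --pt "-20 0 0 0" --pt "-40 0 0 0" --pt "-40 0 0 0" --pt "-40 0 0 0" --pt "-30 0 0 0" --hand 0.43

```text
time: 26.85
tool_pos: [423.3, -50.2, 310.4]
tcp_rot: [1.257, 1.57, -0.289]
contact_force: [-0.2, 0.3, 0.5]
grip_width: 39.7
```

Call:
send_rows --pt "0 0 0 10.2" --pt "0 0 0 10.2" --pt "0 0 0 10.2" --pt "0 0 0 10.2" --pt "0 0 0 10.2" --pt "0 0 0 10.2" --pt "0 0 0 9.9"

```text
time: 27.72
tool_pos: [423.1, -50.2, 308.5]
tcp_rot: [-0.702, 1.57, 2.788]
contact_force: [-0.7, -0.0, -0.4]
grip_width: 39.5
```

```bash
python3 - <<'E'
from h import *
plan([(395,244,300,-69.7)])
a=shot('side','s9')['image'][120:330,180:460]; b=shot('top','t9')['image'][90:300,130:410]
cv2.imwrite('pics/v12.png',cv2.resize(np.hstack([b,a])[:,:,::-1],None,fx=1.42,fy=2,interpolation=cv2.INTER_CUBIC))
cv2.imwrite('pics/v12.png',cv2.resize(np.vstack([b,a])[:,:,::-1],None,fx=1.42,fy=1.42,interpolation=cv2.INTER_CUBIC))
E
```

```text
now [423.1 -50.2 308.5] jaw -70.0 q6 0.92 q1 -0.3 grip 39.5 F [-0.7 -0.  -0.4] t 27.725
(395, 244, 300, -69.7) turn -0.3 shift [   8.5 -285.6  -75.7]
```

View pics/v12.png

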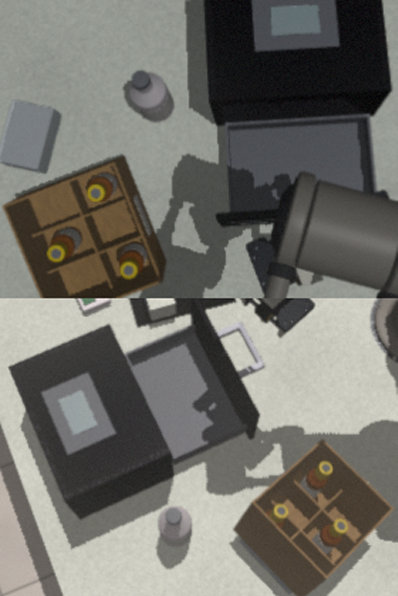

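The drawer is open and there are three bottles: far row -y, middle row +y, near row -y. I'll triangulate the caps by their yellow.

```bash
cat >> h.py <<'E'
def caps(c,x0,y0,x1,y1,lo=6):
    h=cv2.cvtColor(c['image'],cv2.COLOR_RGB2HSV); m=cv2.inRange(h,(22,110,90),(36,255,255)); k=np.zeros_like(m);k[y0:y1,x0:x1]=m[y0:y1,x0:x1]
    k=cv2.morphologyEx(k,cv2.MORPH_CLOSE,np.ones((3,3)))
    return [(np.array(cv2.minEnclosingCircle(q)[0]).round(1),round(cv2.minEnclosingCircle(q)[1],1)) for q in cv2.findContours(k,0,2)[0] if cv2.contourArea(q)>lo]
E
python3 - <<'E'
from h import *
t=load('t9');s=load('s9')
a=caps(t,120,170,260,330); b=caps(s,330,200,480,340); print(a,b)
O=np.array([475,325]);th=np.radians(20.3);xc=np.array([np.cos(th),np.sin(th)]);yc=np.array([-xc[1],xc[0]])
for u,_ in a:
    best=min((tri(t,[u],s,[v]) for v,_ in b),key=lambda r:r[1]+abs(r[0][2]-170)/20)
    P=best[0];d=P[:2]-O; print(u,P.round(1),round(best[1],1),'local',round(d@xc,1),round(d@yc,1))
for n,x in(('far -',29.7),('mid +',-36),('near -',-101.7)): print(n,O+x*xc+(47 if '+' in n else -47)*yc)
A=lambda u,v:[130+u/1.42,90+v/1.42]
print('wall tops t',onz(t,[A(223,121),A(374,116)],67).round(),'panel top L',onz(t,[A(218,213)],172).round())
S=lambda u,v:[180+u/1.42,120+(v-298)/1.42]
print('panel top s',onz(s,[S(195,302),S(258,415)],172).round())
E
```

```text
[(array([220.1, 279.9]), 6.2), (array([169., 268.]), 6.4), (array([197.2, 225.5]), 6.3)] [(array([418.5, 281.5]), 6.5), (array([376.1, 270.7]), 6.1), (array([407.8, 240.2]), 6.1)]
[220.1 279.9] [398.3 245.9 145.2] 4.6 local -99.4 -47.6
[169. 268.] [427.1 362.2 161.7] 3.9 local -32.0 51.5
[197.2 225.5] [522.2 292.6 178.7] 4.3 local 33.0 -46.8
far - [519.16127698 291.22320892]
mid + [424.93002273 356.59109647]
near - [395.92267097 245.63586431]
wall tops t [[ 657.   91.   67.]
 [ 658. -182.   67.]] panel top L [[483.  97. 172.]]
panel top s [[ 493. -175.  172.]
 [ 477.  100.  172.]]
```

Call:
send_rows --pt "0 -36 -10 0" --pt "0 -42 -11.7 0" --pt "0 -42 -11.7 0" --pt "0 -42 -11.7 0" --pt "0 -42 -11.7 0" --pt "0 -42 -11.6 0" --pt "0 -41 -11.6 0" --pt "0 0 0 0"

```text
time: 28.82
tool_pos: [398.1, 248.6, 308.3]
tcp_rot: [-0.42, 1.57, 3.084]
contact_force: [0.5, 0.1, 0.5]
grip_width: 39.7
```

```bash
python3 - <<'E'
from h import *
plan([(400.5,247,200,-69.7),(400.5,247,124,None)])
E
```

```text
now [398.1 248.6 308.3] jaw -69.3 q6 1.6 q1 0.39 grip 39.7 F [0.5 0.1 0.5] t 28.825
(400.5, 247, 200, -69.7) turn 0.4 shift [108.3   2.3  -1.7]
(400.5, 247, 124, None) turn 0 shift [76.  0.  0.]
```

Call:
send_rows --pt "40 2.3 -1.7 0" --pt "40 0 0 0" --pt "30 0 0 0" --pt "25 0 0 0" --pt "20 0 0 0" --pt "17 0 0 0" --pt "12 0 0 0" --pt "0 0 0 0"

```text
time: 29.82
tool_pos: [401.0, 244.3, 124.2]
tcp_rot: [0.159, 1.569, -2.628]
contact_force: [0.1, -0.1, 0.5]
grip_width: 39.8
```

Call:
send_rows --pt "0 0 0 0" --pt "0 0 0 0" --pt "0 0 0 0" --pt "0 0 0 0" --pt "-12 0 3.2 0" --pt "-24 0 6.4 0" --pt "-24 0 6.4 0" --pt "0 0 0 0" --hand 0.1

```text
time: 30.82
tool_pos: [386.9, 239.7, 186.4]
tcp_rot: [-3.13, 1.567, 0.366]
contact_force: [0.6, 0.5, -1.0]
grip_width: 28.2
```

Bottle held (28 mm). I'll lift it out along the carton's axis and carry it to the drawer.

Call:
send_rows --pt "-24 0 6.4 0" --pt "-24 0 6.4 0" --pt "-24 0 6.4 0" --pt "-24 0 6.4 0" --pt "-30 0 0 0" --pt "0 0 0 9.3" --pt "0 0 0 9.3" --pt "0 0 0 0"

```text
time: 31.82
tool_pos: [362.2, 230.5, 309.8]
tcp_rot: [0.39, 1.569, -2.721]
contact_force: [-0.5, 0.1, -0.7]
grip_width: 28.5
```

```bash
python3 - <<'E'
from h import *
plan([(400,0,312,-88.3),(542,-122,312,-88.3),(542,-122,134,None),(574,-121,127,None)])
E
```

```text
now [362.2 230.5 309.8] jaw -88.2 q6 1.93 q1 0.39 grip 28.5 F [-0.5  0.1 -0.7] t 31.825
(400, 0, 312, -88.3) turn 0.1 shift [ -2.2 231.5 -31. ]
(542, -122, 312, -88.3) turn -0.0 shift [   0.   126.2 -138.3]
(542, -122, 134, None) turn 0 shift [178.   0.   0.]
(574, -121, 127, None) turn 0 shift [  7.   -0.1 -32. ]
```

Call:
send_rows --pt "-4 35 -5 0" --pt "-4 40 -5 0" --pt "0 40 -5 0" --pt "0 40 -5 0" --pt "0 40 -5 0" --pt "0 37 -6 0" --pt "0 31 -34 0" --pt "0 31 -34 0"

```text
time: 32.83
tool_pos: [470.7, -61.7, 318.3]
tcp_rot: [-0.838, 1.571, 2.336]
contact_force: [0.8, 0.6, -0.1]
grip_width: 28.5
```

Call:
send_rows --pt "0 32 -35 0" --pt "0 32 -35 0" --pt "30 0 0 0" --pt "40 0 0 0" --pt "40 0 0 0" --pt "35 0 0 0" --pt "20 0 0 0" --pt "0 0 0 0"

```text
time: 33.83
tool_pos: [540.7, -121.9, 151.5]
tcp_rot: [-0.369, 1.566, 2.805]
contact_force: [0.7, 0.1, -0.9]
grip_width: 28.4
```

```bash
python3 - <<'E'
from h import *
plan([(542,-122,134,-88.3),(542,-122,128,-88.3)])
a=shot('side','s10')['image'][90:250,200:380]; b=shot('top','t10')['image'][90:250,240:420]
cv2.imwrite('pics/v13.png',cv2.resize(np.hstack([b,a])[:,:,::-1],None,fx=2.2,fy=2.2,interpolation=cv2.INTER_CUBIC))
E
```

```text
now [ 540.7 -121.9  151.5] jaw -88.1 q6 1.18 q1 -0.36 grip 28.4 F [ 0.7  0.1 -0.9] t 33.825
(542, -122, 134, -88.3) turn 0.2 shift [17.5  0.1 -1.3]
(542, -122, 128, -88.3) turn -0.0 shift [6. 0. 0.]
```

View pics/v13.png

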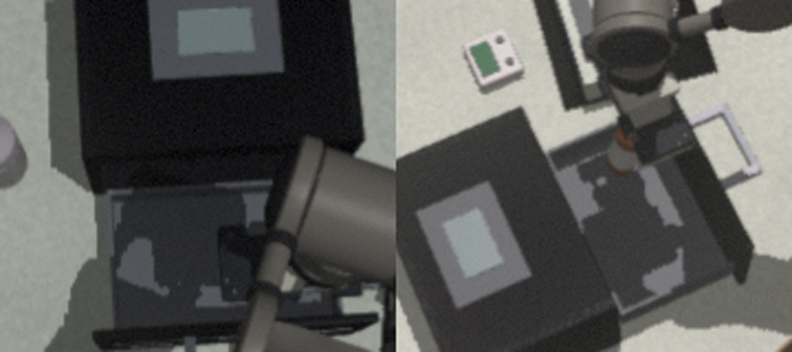

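The leaning bottle hangs inside the drawer near its -y side (side crop (625,150)). I'll lower it to contact.

Call:
send_rows --pt "10 0 0 0" --pt "6 0 0 0" --pt "3 0 0 0" --pt "3 0 0 0" --pt "0 0 0 0" --pt "0 0 0 0"

```text
time: 34.67
tool_pos: [541.9, -122.4, 131.9]
tcp_rot: [2.506, 1.57, -0.606]
contact_force: [0.9, 0.1, -0.4]
grip_width: 28.5
```

Call:
send_rows --pt "2 0 0 0" --pt "2 0 0 0" --pt "0 0 0 0" --pt "0 0 0 0"

```text
time: 35.17
tool_pos: [542.3, -122.5, 128.7]
tcp_rot: [2.706, 1.569, -0.406]
contact_force: [-1.2, 0.8, 5.5]
grip_width: 28.4
```

Call:
send_rows --pt "0 0 -4 0" --pt "0 0 -4 0" --pt "0 0 -4 0" --pt "0 0 -4 0" --pt "0 0 -4 0" --pt "0.5 0 -4 0" --pt "0.5 0 -4 0" --pt "0.5 0 -4 0"

```text
time: 36.17
tool_pos: [574.8, -121.4, 128.6]
tcp_rot: [2.901, 1.568, -0.211]
contact_force: [-3.4, 1.8, 15.7]
grip_width: 28.3
```

Call:
send_rows --pt "-1 0 0 0" --pt "0 0 0 0"

```text
time: 36.42
tool_pos: [574.6, -121.2, 128.7]
tcp_rot: [2.987, 1.568, -0.125]
contact_force: [-0.4, 0.8, 7.1]
grip_width: 28.6
```

Call:
send_rows --pt "0 0 0 0" --pt "0 0 0 0" --pt "0 0 0 0" --pt "-15 0 0 0" --pt "-30 0 0 0" --pt "-45 0 0 0" --pt "-45 0 0 0" --pt "-45 0 0 0" --hand 0.43

```text
time: 37.42
tool_pos: [573.6, -121.3, 309.9]
tcp_rot: [2.703, 1.569, -0.409]
contact_force: [1.3, -0.6, -0.7]
grip_width: 39.6
```

Call:
send_rows --pt "0 -20 30 -9.3" --pt "0 -28 34 -9.3" --pt "0 -42 10 0" --pt "0 -44 0 0" --pt "0 -44 0 0" --pt "0 -44 0 0" --pt "0 -44 0 0" --pt "0 0 0 0"

```text
time: 38.42
tool_pos: [418.5, 121.8, 308.4]
tcp_rot: [3.119, 1.569, 0.335]
contact_force: [0.3, -0.3, 0.1]
grip_width: 39.6
```

```bash
python3 - <<'E'
from h import *
plan([(429.5,361,308,-69.7),(429.5,361,142,None)])
a=shot('side','s11'); b=shot('top','t11')
cv2.imwrite('pics/v14.png',cv2.resize(np.hstack([b['image'][90:250,240:420],a['image'][90:250,200:380]])[:,:,::-1],None,fx=2.2,fy=2.2,interpolation=cv2.INTER_CUBIC))
u=caps(b,270,170,390,250,3);v=caps(a,240,100,350,260,3);print(u,v)
for p,_ in u:
  print(onz(b,[p],157).round(),[ (tri(b,[p],a,[q])) for q,_ in v])
E
```

```text
now [418.5 121.8 308.4] jaw -69.5 q6 1.32 q1 0.11 grip 39.6 F [ 0.3 -0.3  0.1] t 38.425
(429.5, 361, 308, -69.7) turn 0.2 shift [   0.4 -220.6  -93.3]
(429.5, 361, 142, None) turn 0 shift [166.   0.   0.]
[(array([374.6, 187.2]), 6.3)] [(array([289.9, 155. ]), 5.0)]
[[ 602. -119.  157.]] [(array([ 603.6612419 , -120.30965175,  150.59799388]), np.float64(1.4858510177881925))]
```

View pics/v14.png

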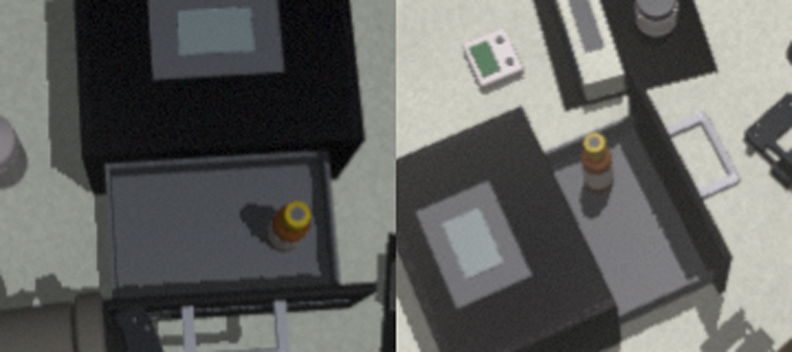

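The first bottle stands upright in the drawer (cap at about (602,-119)). Its foot slid rather than turned, so I'll start the next ones nearer the panel. Next is the middle bottle.

Call:
send_rows --pt "0 -37 -15.6 0" --pt "0 -37 -15.6 0" --pt "0 -37 -15.6 0" --pt "0 -37 -15.5 0" --pt "0 -37 -15.5 0" --pt "0 -35.6 -15.5 0" --pt "30 0 0 0" --pt "0 0 0 0"

```text
time: 39.52
tool_pos: [430.4, 357.7, 275.1]
tcp_rot: [0.294, 1.566, -2.495]
contact_force: [-0.8, -0.9, 0.2]
grip_width: 39.4
```

```bash
python3 - <<'E'
from h import *
plan([(429.5,361,280,-69.7),(429.5,361,142,None)])
E
```

```text
now [430.4 357.7 275.1] jaw -69.8 q6 1.77 q1 0.56 grip 39.4 F [-0.8 -0.9  0.2] t 39.525
(429.5, 361, 280, -69.7) turn -0.1 shift [-4.9 -3.5 -0.3]
(429.5, 361, 142, None) turn 0 shift [138.   0.   0.]
```

Call:
send_rows --pt "40 -2.5 0 0" --pt "35 0 0 0" --pt "25 0 0 0" --pt "17 0 0 0" --pt "10 0 0 0" --pt "6 0 0 0" --pt "0 0 0 0"

```text
time: 40.4
tool_pos: [430.0, 361.2, 144.5]
tcp_rot: [3.026, 1.57, 0.238]
contact_force: [-0.4, -0.0, 0.3]
grip_width: 39.7
```

Call:
send_rows --pt "0 0 0 0" --pt "0 0 0 0" --pt "0 0 0 0" --pt "0 0 0 0" --pt "-12 0 3.2 0" --pt "-24 0 6.4 0" --pt "-24 0 6.4 0" --pt "0 0 0 0" --hand 0.1

```text
time: 41.4
tool_pos: [415.1, 356.2, 206.1]
tcp_rot: [-2.955, 1.567, 0.541]
contact_force: [-0.5, 0.4, -1.1]
grip_width: 28.2
```

Call:
send_rows --pt "-24 0 6.4 0" --pt "-24 0 6.4 0" --pt "-24 0 6.4 0" --pt "-24 0 6.4 0" --pt "-20 0 0 0" --pt "0 0 0 9.3" --pt "0 0 0 9.3" --pt "0 0 0 0"

```text
time: 42.4
tool_pos: [390.5, 346.8, 319.0]
tcp_rot: [0.629, 1.569, -2.482]
contact_force: [-1.1, -0.8, -1.4]
grip_width: 28.0
```

```bash
python3 - <<'E'
from h import *
plan([(400,60,320,-88.3),(530,-46,320,-88.3),(530,-46,134,None)])
E
```

```text
now [390.5 346.8 319. ] jaw -88.2 q6 2.12 q1 0.58 grip 28.0 F [-1.1 -0.8 -1.4] t 42.4
(400, 60, 320, -88.3) turn 0.1 shift [ -1.  286.9  -1. ]
(530, -46, 320, -88.3) turn -0.0 shift [   0.   109.8 -126.8]
(530, -46, 134, None) turn 0 shift [186.   0.   0.]
```

Call:
send_rows --pt "0 34 0 0" --pt "0 42 0 0" --pt "0 42 0 0" --pt "0 42 0 0" --pt "0 42 0 0" --pt "0 42 0 0" --pt "0 43 -1 0" --pt "0 27 -31 0"

```text
time: 43.4
tool_pos: [431.2, 32.4, 320.3]
tcp_rot: [1.074, 1.571, -2.035]
contact_force: [0.6, 0.3, -1.0]
grip_width: 28.2
```

Call:
send_rows --pt "0 27 -32 0" --pt "0 28 -32 0" --pt "0 28 -32 0" --pt "30 0 0 0" --pt "40 0 0 0" --pt "40 0 0 0" --pt "35 0 0 0" --pt "0 0 0 0"

```text
time: 44.4
tool_pos: [528.7, -45.8, 172.6]
tcp_rot: [-0.25, 1.564, 2.924]
contact_force: [-1.0, -0.7, -1.4]
grip_width: 28.6
```

```bash
python3 - <<'E'
from h import *
plan([(530,-46,140,-88.3)])
E
```

```text
now [528.7 -45.8 172.6] jaw -88.1 q6 1.31 q1 -0.23 grip 28.6 F [-1.  -0.7 -1.4] t 44.4
(530, -46, 140, -88.3) turn 0.2 shift [32.6  0.2 -1.3]
```

Call:
send_rows --pt "18 0 0 0" --pt "12 0 0 0" --pt "6 0 0 0" --pt "3 0 0 0" --pt "2 0 0 0" --pt "0 0 0 0" --pt "0 0 0 0"

```text
time: 45.28
tool_pos: [530.3, -46.2, 134.3]
tcp_rot: [1.727, 1.571, -1.385]
contact_force: [3.2, -1.1, -0.1]
grip_width: 28.4
```

Call:
send_rows --pt "1.5 0 0 0" --pt "0 0 0 0" --pt "0 0 0 0"

```text
time: 45.65
tool_pos: [530.3, -46.1, 132.6]
tcp_rot: [0.23, 1.571, -2.882]
contact_force: [2.5, -0.2, -1.4]
grip_width: 27.9
```

Call:
send_rows --pt "1.5 0 0 0" --pt "1.5 0 0 0" --pt "0 0 0 0" --pt "0 0 0 0"

```text
time: 46.15
tool_pos: [530.5, -46.2, 130.8]
tcp_rot: [2.742, 1.57, -0.37]
contact_force: [-1.7, 0.9, 8.7]
grip_width: 28.2
```

Contact (8.7 N). Same slide, shorter, then ease off and release.

Call:
send_rows --pt "0 0 -4 0" --pt "0 0 -4 0" --pt "0 0 -4 0" --pt "0 0 -4 0" --pt "0 0 -4 0" --pt "0.5 0 -4 0" --pt "-1 0 0 0" --pt "0 0 0 0"

```text
time: 47.15
tool_pos: [554.5, -45.4, 130.9]
tcp_rot: [2.878, 1.57, -0.234]
contact_force: [-0.3, 0.4, 6.6]
grip_width: 28.5
```

Call:
send_rows --pt "0 0 0 0" --pt "0 0 0 0" --pt "0 0 0 0" --pt "-15 0 0 0" --pt "-30 0 0 0" --pt "-45 0 0 0" --pt "-45 0 0 0" --pt "-45 0 0 0" --hand 0.43

```text
time: 48.15
tool_pos: [554.1, -45.4, 312.9]
tcp_rot: [2.816, 1.57, -0.296]
contact_force: [1.2, -0.1, -0.5]
grip_width: 39.7
```

Call:
send_rows --pt "-10 -20 25 -9.3" --pt "0 -28 25 -9.3" --pt "0 -42 0 0" --pt "0 -44 0 0" --pt "0 -44 0 0" --pt "0 0 0 0"

```text
time: 48.9
tool_pos: [452.7, 120.6, 321.5]
tcp_rot: [3.124, 1.569, 0.34]
contact_force: [-0.3, -1.0, 0.1]
grip_width: 39.3
```

```bash
python3 - <<'E'
from h import *
plan([(524,293.5,320,-69.7),(524,293.5,159,None)])
a=shot('side','s12'); b=shot('top','t12')
u=caps(b,270,150,390,250,3);v=caps(a,240,100,350,260,3);print(u,v)
for p,_ in u:
  print(onz(b,[p],157).round(),[ tri(b,[p],a,[q]) for q,_ in v])
E
```

```text
now [452.7 120.6 321.5] jaw -69.5 q6 1.31 q1 0.1 grip 39.3 F [-0.3 -1.   0.1] t 48.9
(524, 293.5, 320, -69.7) turn 0.2 shift [   1.5 -137.4 -126.9]
(524, 293.5, 159, None) turn 0 shift [161.   0.   0.]
[(array([343.1, 195.6]), 6.1), (array([374.5, 180.5]), 6.0)] [(array([306.5, 174.1]), 5.3), (array([285., 157.]), 5.1)]
[[584. -44. 157.]] [(array([583.87709648, -43.72592625, 157.86984486]), np.float64(0.08329272155900071)), (array([600.60348339, -61.3000645 , 230.91605584]), np.float64(73.02632146169259))]
[[ 618. -120.  157.]] [(array([600.50857671, -90.99880903, 125.10021994]), np.float64(79.41321992080938)), (array([ 619.52213076, -120.58237621,  150.41633744]), np.float64(0.43282045050716556))]
```

The second bottle is upright at (584,-44), but bottle 1 moved in by about 16 mm, so the slides probably pushed the drawer in a little. I'll measure the panel.

```bash
python3 - <<'E'
from h import *
for n in('t9','t11','t12'):
    c=load(n); g=cv2.GaussianBlur(cv2.cvtColor(c['image'],cv2.COLOR_RGB2GRAY),(3,3),0).astype(int)
    out=[]
    for u in (300,310,320,335):
        col=g[200:270,u]; 
        d=np.diff(col); v=200+int(np.argmax(d)); out.append((u,v,int(d.max()),int(onz(c,[[u,v]],12)[0][0])))
    print(n,out)
# side: black panel outer top edge toward robot; row scan at handle-free rows
for n in('s9','s11','s12'):
    c=load(n); g=cv2.cvtColor(c['image'],cv2.COLOR_RGB2GRAY).astype(int); o=[]
    for v in (190,200,205):
        row=g[v,320:375]; d=np.diff(row); u=320+int(np.argmax(d)); o.append((u,v,int(d.max()),onz(c,[[u,v]],172)[0][:2].round().tolist()))
    print(n,o)
b=load('t12')['image'][140:260,250:400];a=load('s12')['image'][90:230,220:380]
cv2.imwrite('pics/v15.png',np.hstack([cv2.resize(b,(450,360)),cv2.resize(a,(411,360))])[:,:800,::-1])
E
```

```text
t9 [(300, 254, 16, 458), (310, 247, 15, 476), (320, 247, 42, 475), (335, 235, 6, 505)]
t11 [(300, 259, 11, 445), (310, 268, 17, 421), (320, 234, 43, 509), (335, 233, 42, 510)]
t12 [(300, 251, 28, 466), (310, 250, 35, 468), (320, 229, 40, 522), (335, 228, 41, 523)]
s9 [(356, 190, 74, [477.0, 61.0]), (361, 200, 81, [476.0, 93.0]), (361, 205, 91, [482.0, 107.0])]
s11 [(344, 190, 62, [508.0, 47.0]), (349, 200, 70, [507.0, 80.0]), (351, 205, 70, [508.0, 96.0])]
s12 [(338, 190, 73, [523.0, 41.0]), (343, 200, 65, [522.0, 73.0]), (345, 205, 71, [523.0, 89.0])]
```

View pics/v15.png

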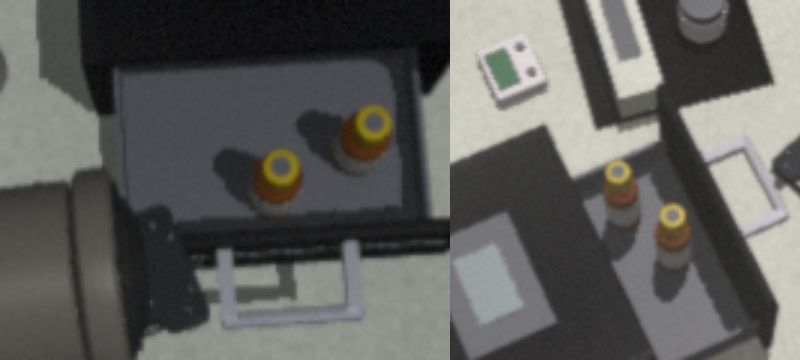

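The panel face is at x = 523, so the drawer is at about 0.132 m out (over 0.12) and both bottles are upright. For the last bottle I won't slide at all. Now fetching it from the far row.

Call:
send_rows --pt "0 -26 -24 0" --pt "0 -28 -26 0" --pt "0 -28 -26 0" --pt "0 -28 -26 0" --pt "0 -27.5 -25 0" --pt "30 0 0 0" --pt "0 0 0 0"

```text
time: 49.88
tool_pos: [525.0, 290.1, 287.8]
tcp_rot: [0.103, 1.565, -2.686]
contact_force: [0.3, 0.1, -0.1]
grip_width: 39.9
```

```bash
python3 - <<'E'
from h import *
plan([(524,293,290,-69.7),(524,293,159,None)])
E
```

```text
now [525.  290.1 287.8] jaw -69.8 q6 1.6 q1 0.38 grip 39.9 F [ 0.3  0.1 -0.1] t 49.875
(524, 293, 290, -69.7) turn -0.1 shift [-2.2 -3.  -0.1]
(524, 293, 159, None) turn 0 shift [131.   0.   0.]
```

Call:
send_rows --pt "40 -1.5 0 0" --pt "32 0 0 0" --pt "25 0 0 0" --pt "15 0 0 0" --pt "10 0 0 0" --pt "5 0 0 0" --pt "0 0 0 0"

```text
time: 50.75
tool_pos: [524.9, 292.9, 163.5]
tcp_rot: [2.953, 1.57, 0.166]
contact_force: [0.5, 0.3, 0.2]
grip_width: 39.5
```

Call:
send_rows --pt "0 0 0 0" --pt "0 0 0 0" --pt "0 0 0 0" --pt "0 0 0 0" --pt "-12 0 3.2 0" --pt "-24 0 6.4 0" --pt "-24 0 6.4 0" --pt "0 0 0 0" --hand 0.1

```text
time: 51.75
tool_pos: [510.2, 287.6, 225.3]
tcp_rot: [3.122, 1.567, 0.334]
contact_force: [0.0, 0.4, -1.8]
grip_width: 28.4
```

Call:
send_rows --pt "-24 0 6.4 0" --pt "-24 0 6.4 0" --pt "-24 0 6.4 0" --pt "-24 0 6.4 0" --pt "-10 0 0 0" --pt "0 0 0 9.3" --pt "0 0 0 9.3" --pt "0 0 0 0"

```text
time: 52.75
tool_pos: [485.6, 278.4, 327.8]
tcp_rot: [0.391, 1.569, -2.719]
contact_force: [-0.2, 0.1, -1.2]
grip_width: 28.1
```

```bash
python3 - <<'E'
from h import *
plan([(450,100,322,-88.3),(556,29,322,-88.3),(556,29,140,None)])
E
```

```text
now [485.6 278.4 327.8] jaw -88.2 q6 1.92 q1 0.38 grip 28.1 F [-0.2  0.1 -1.2] t 52.75
(450, 100, 322, -88.3) turn 0.1 shift [  5.8 177.3  40.9]
(556, 29, 322, -88.3) turn -0.0 shift [   0.    74.1 -103.8]
(556, 29, 140, None) turn 0 shift [182.   0.   0.]
```

Call:
send_rows --pt "0 40 9.5 0" --pt "0 45 10.5 0" --pt "0 46 10.5 0" --pt "0 46 10.5 0" --pt "0 25 -34 0" --pt "0 25 -35 0" --pt "0 24.5 -35 0" --pt "0 0 0 0"

```text
time: 53.75
tool_pos: [557.6, 27.1, 327.1]
tcp_rot: [0.082, 1.568, -3.029]
contact_force: [0.1, 0.3, -1.6]
grip_width: 28.3
```

Call:
send_rows --pt "30 0 0 0" --pt "40 0 0 0" --pt "40 0 0 0" --pt "35 0 0 0" --pt "20 0 0 0" --pt "10 0 0 0" --pt "0 0 0 0" --pt "0 0 0 0"

```text
time: 54.75
tool_pos: [556.6, 29.0, 155.2]
tcp_rot: [2.998, 1.569, -0.113]
contact_force: [0.3, -0.1, -1.3]
grip_width: 28.3
```

```bash
python3 - <<'E'
from h import *
plan([(556,29,134,-88.3)])
E
```

```text
now [556.6  29.  155.2] jaw -88.3 q6 1.46 q1 -0.09 grip 28.3 F [ 0.3 -0.1 -1.3] t 54.75
(556, 29, 134, -88.3) turn 0.0 shift [21.2  0.   0.6]
```

Call:
send_rows --pt "10 0 0 0" --pt "6 0 0 0" --pt "2.5 0 0 0" --pt "1 0 0 0" --pt "0 0 0 0" --pt "0 0 0 0"

```text
time: 55.5
tool_pos: [556.2, 28.9, 134.9]
tcp_rot: [2.815, 1.57, -0.297]
contact_force: [0.2, -0.1, -0.9]
grip_width: 28.4
```

Call:
send_rows --pt "1.5 0 0 0" --pt "0 0 0 0" --pt "0 0 0 0"

```text
time: 55.88
tool_pos: [556.1, 28.9, 133.2]
tcp_rot: [1.747, 1.571, -1.365]
contact_force: [-0.5, 0.6, -0.7]
grip_width: 28.4
```

Call:
send_rows --pt "1 0 0 0" --pt "0.5 0 0 0" --pt "0 0 0 0" --pt "0 0 0 0"

```text
time: 56.38
tool_pos: [556.4, 28.9, 132.4]
tcp_rot: [2.958, 1.569, -0.154]
contact_force: [-1.3, -0.1, 5.6]
grip_width: 28.5
```

Call:
send_rows --pt "0 0 0 0" --pt "0 0 0 0" --pt "0 0 0 0" --pt "0 0 0 0" --pt "-15 0 0 0" --pt "-30 0 0 0" --pt "-45 0 0 0" --pt "-45 0 0 0" --hand 0.43

```text
time: 57.38
tool_pos: [555.9, 29.0, 269.2]
tcp_rot: [2.967, 1.57, -0.145]
contact_force: [1.0, 0.1, -0.5]
grip_width: 39.5
```

Call:
send_rows --pt "-45 0 0 -10" --pt "0 -30 25 -10" --pt "0 -35 0 -10" --pt "0 -40 0 -10" --pt "0 0 0 -10" --pt "0 0 0 -10" --pt "0 0 0 -10" --pt "0 0 0 -10"

```text
time: 58.38
tool_pos: [491.4, 119.9, 312.9]
tcp_rot: [1.699, 1.569, -0.01]
contact_force: [0.4, 1.0, 0.3]
grip_width: 39.6
```

```bash
python3 - <<'E'
from h import *
a=shot('side','s13'); b=shot('top','t13')
u=caps(b,230,150,400,250,3);v=caps(a,240,90,350,260,3);print(u,v)
for p,_ in u:
  r=min((tri(b,[p],a,[q]) for q,_ in v),key=lambda r:r[1]); print(onz(b,[p],157).round()[0],r[0].round(),round(r[1],1))
g=cv2.cvtColor(a['image'],cv2.COLOR_RGB2GRAY).astype(int)
for r in (190,200,205):
    d=np.diff(g[r,320:375]); k=320+int(np.argmax(d)); print(k,onz(a,[[k,r]],172)[0][:2].round())
print('left in carton',caps(a,335,210,480,340,3))
plan([(420,-48,320,1.7),(470,-48,200,1.7),(470,-48,138,None)])
E
```

```text
[(array([311.9, 196.4]), 6.1), (array([343.5, 196. ]), 6.2), (array([374.3, 180.7]), 5.9)] [(array([315.3, 197.1]), 5.4), (array([305.4, 174.3]), 5.3), (array([285.2, 157.8]), 5.5)]
[584.  29. 157.] [586.  29. 150.] 2.1
[583. -45. 157.] [585. -46. 151.] 2.6
[ 618. -119.  157.] [ 620. -120.  146.] 0.5
343 [510.  46.]
344 [520.  74.]
345 [523.  89.]
left in carton []
now [491.5 119.9 312.8] jaw -8.2 q6 0.23 q1 0.09 grip 39.4 F [ 0.8 -1.4  0.5] t 58.475
(420, -48, 320, 1.7) turn -9.9 shift [ -7.2 -76.4 165.7]
(470, -48, 200, 1.7) turn -0.0 shift [120.   50.    1.5]
(470, -48, 138, None) turn 0 shift [62.  0.  0.]
```

All three bottles are upright in the drawer and none are left in the carton. I'll take the handle again and push it home slowly.

Call:
send_rows --pt "-7 0 0 -9.9" --pt "0 -15 33 0" --pt "0 -20 38 0" --pt "0 -20 38 0" --pt "0 -13 38 0" --pt "0 25 20 0" --pt "0 20 0 0" --pt "0 0 0 0"

```text
time: 59.48
tool_pos: [473.7, -48.1, 318.9]
tcp_rot: [1.176, 1.571, -0.37]
contact_force: [-0.6, 0.4, -0.8]
grip_width: 39.6
```

```bash
python3 - <<'E'
from h import *
plan([(469,-49,320,1.7),(469,-49,138,None)])
E
```

```text
now [473.7 -48.1 318.9] jaw 1.4 q6 -0.29 q1 -0.26 grip 39.6 F [-0.6  0.4 -0.8] t 59.475
(469, -49, 320, 1.7) turn -0.3 shift [-1.1 -4.7  0.8]
(469, -49, 138, None) turn 0 shift [182.   0.   0.]
```

Call:
send_rows --pt "40 -4.5 0 0" --pt "40 0 0 0" --pt "40 0 0 0" --pt "30 0 0 0" --pt "16 0 0 0" --pt "10 0 0 0" --pt "4 0 0 0" --pt "0 0 0 0"

```text
time: 60.48
tool_pos: [468.8, -47.9, 139.2]
tcp_rot: [1.159, 1.57, -0.384]
contact_force: [-0.7, -0.2, 0.4]
grip_width: 39.7
```

Call:
send_rows --pt "0 0 0 0" --pt "0 0 0 0" --pt "0 0 0 0" --pt "0 0 0 0" --pt "0 0 0 0" --hand 0

```text
time: 61.1
tool_pos: [469.2, -48.0, 139.0]
tcp_rot: [1.294, 1.57, -0.249]
contact_force: [3.0, -0.1, 1.4]
grip_width: 11.6
```

Call:
send_rows --pt "0 3 0 0" --pt "0 6 0 0" --pt "0 9 0 0" --pt "0 12 0 0" --pt "0 12 0 0" --pt "0 12 0 0" --pt "0 12 0 0" --pt "0 12 0 0"

```text
time: 62.1
tool_pos: [546.2, -45.3, 139.0]
tcp_rot: [-1.888, 1.569, 2.852]
contact_force: [-3.2, 2.1, 6.0]
grip_width: 11.6
```

Call:
send_rows --pt "0 12 0 0" --pt "0 12 0 0" --pt "0 10 0 0" --pt "0 8 0 0" --pt "0 6 0 0" --pt "0 4 0 0" --pt "0 2 0 0" --pt "0 0 0 0"

```text
time: 63.1
tool_pos: [600.5, -43.4, 139.0]
tcp_rot: [-2.615, 1.57, 2.126]
contact_force: [-1.7, 2.7, 5.0]
grip_width: 11.6
```

Call:
send_rows --pt "0 1.5 0 0" --pt "0 1.5 0 0" --pt "0 1 0 0" --pt "0 0 0 0"

```text
time: 63.6
tool_pos: [604.1, -43.3, 139.0]
tcp_rot: [-2.325, 1.569, 2.415]
contact_force: [-2.0, 3.2, 5.6]
grip_width: 12.1
```

Call:
send_rows --pt "0 1.5 0 0" --pt "0 1.5 0 0" --pt "0 0 0 0" --pt "0 0 0 0"

```text
time: 64.1
tool_pos: [604.1, -43.3, 139.0]
tcp_rot: [-1.737, 1.563, 3.003]
contact_force: [-14.4, 3.0, 11.4]
grip_width: 11.7
```

The stop is reached (14 N, no further motion). I'll ease off, release, rise and check.

Call:
send_rows --pt "0 -2 0 0" --pt "0 0 0 0"

```text
time: 64.35
tool_pos: [604.1, -43.3, 139.0]
tcp_rot: [-1.925, 1.567, 2.816]
contact_force: [-6.1, 4.5, 8.4]
grip_width: 11.8
```

Call:
send_rows --pt "0 0 0 0" --pt "0 0 0 0" --pt "0 0 0 0" --pt "-15 0 0 0" --pt "-30 0 0 0" --pt "-40 0 0 0" --pt "-40 0 0 0" --pt "0 0 0 0" --hand 0.43

```text
time: 65.35
tool_pos: [607.3, -44.4, 268.7]
tcp_rot: [1.334, 1.562, -0.209]
contact_force: [0.2, 0.1, -0.1]
grip_width: 39.2
```

Call:
send_rows --pt "0 -20 -35 0" --pt "0 -30 -40 0" --pt "0 -30 -40 0" --pt "0 -30 -40 0" --pt "0 0 -45 0" --pt "0 0 0 0" --pt "0 0 0 0"

```text
time: 66.22
tool_pos: [490.0, 152.4, 263.4]
tcp_rot: [-0.723, 1.57, -2.265]
contact_force: [0.8, -0.3, -1.0]
grip_width: 39.6
```

```bash
python3 - <<'E'
from h import *
plan([])
a=shot('side','s14')['image']; b=shot('top','t14')['image']
cv2.imwrite('pics/v16.png',np.vstack([cv2.resize(b[60:300,200:520],(400,300)),cv2.resize(a[40:280,160:480],(400,300))])[:,:,::-1])
E
```

```text
now [490.  152.4 263.4] jaw 1.6 q6 0.12 q1 0.15 grip 39.6 F [ 0.8 -0.3 -1. ] t 66.225
```

View pics/v16.png

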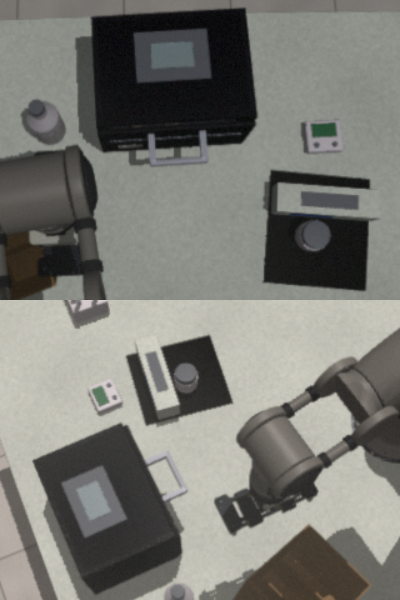

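The drawer is shut, and the box and jar are on the mat. The jar looks to have been nudged towards the box (top crop (314,235)), so I'll check the numbers.

```bash
python3 - <<'E'
from h import *
t=load('t14');s=load('s14')
M=np.array([473,-345]);th=np.radians(-6.5);X=np.array([np.cos(th),np.sin(th)]);Y=np.array([-X[1],X[0]])
k=lambda u,v:[200+u*.8,60+v*.8]; q=lambda u,v:[160+u*.8,40+(v-300)*.8]
for n,P in(('jar t',onz(t,[k(315,232)],61)),('jar s',onz(s,[q(186,371)],61)),('box t',onz(t,[k(330,201)],58)),('box s',onz(s,[q(156,371)],58))):
    d=P[0,:2]-M; print(n,P[0].round(),'mat',(d@X).round(),(d@Y).round())
print('jar tri',tri(t,[k(315,232)],s,[q(186,371)]))
print('handle now',onz(t,[k(150,162),k(206,160)],157).round(),'at start ~ [599-602]')
E
```

```text
jar t [ 464. -321.   61.] mat -11.0 23.0
jar s [ 459. -326.   61.] mat -16.0 17.0
box t [ 527. -358.   58.] mat 55.0 -7.0
box s [ 530. -359.   58.] mat 59.0 -7.0
jar tri (array([ 463.21355239, -315.34154836,   80.82552657]), np.float64(0.3383183371000581))
handle now [[600.  10. 157.]
 [601. -96. 157.]] at start ~ [599-602]
```

```bash
python3 -c "
from plant import *
print(get_obs()['time']); print(close_job())"
```

```text
66.325
the job is handed in; nothing more can be done
None
```

I did the whole job and handed it in at 66 s (limit 210 s). `close_job()` gives no verdict, so the results below are from my own checks.

**What I did:** I moved the box and then the jar to the mat and pulled the drawer out to about 0.178 m. I lifted the three bottles out of the carton, stood them in the drawer and pushed it home until it hit the stop (14 N).

**What my last checks showed:**
- **Bottles:** Just before the push, all three caps were where upright bottles would have them, and none were left in the carton. I could not see the bottles once the drawer was shut. The handle forces stayed at or below about 7 N until the stop.
- **Drawer:** The handle is at x ≈ 600 mm, where it was at the start.
- **Box:** It lies flat, about (57, -7) mm from the mat's centre.
- **Jar:** It stands at about (-13, 20) mm from the mat's centre and looks upright.
- **Rinse bottle and timer:** Both look unmoved in the last picture.
- **Tip box:** It was outside the last picture, so I did not check it again at the end. The arm passed nowhere near it.

**What went wrong or disagreed:**
- **Grip slackened:** It happened once while carrying the box. The box turned and slipped between the fingers, but stayed held and set down flat.
- **Drawer crept in:** Sliding the first two bottles' feet pushed the drawer in to about 0.132 m. That is still over the 0.12 m needed, so I set the third bottle down without sliding.
- **Jar nudged:** It was moved about 4 cm on the mat while the robot was elsewhere, and is still well inside the limits.
- **Cap heights:** Triangulated cap heights often came out several mm low (146–151 mm against 157 mm expected), with the two views disagreeing by up to 5 mm.

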